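# Reassemble an egg-poacher pan set for the shelf

### The job

Put the egg-poacher set back together for the shelf: first stand the wire rack in the pan, then hang the three poaching cups in the rack, one in each ring and fully down, and last put the lid on the pan so that it sits level and fully home. Load the cups only once the rack is in the pan, keep the pan standing on the counter, and leave the egg timer, tart tins and ramekin where they are.

Things in the scene. Friction and masses are not known exactly. Their poses are not given: they have to be found in the camera images.
- pan: Round steel pan, upright, open: inside diameter 180 mm, outside 186 mm, 75 mm high, flat floor 5 mm thick. Straight black handle along its +x, 50 to 80 mm above the counter, ending 266 mm from the pan's axis. Loose, 1 kg. Origin: centre of its underside; z up.
- rack: Steel wire rack, 161 mm across, on three feet; stands on the pan's floor. Its wire rings lie 30 to 34 mm above the feet: an outer one and 3 cup rings, openings 61 mm, centred 46 mm from the axis at 0, 120, 240 deg from its +x (counter-clockwise from above). Black lifting knob on the axis: 16 mm diameter, 42 to 65 mm above the feet. 0.25 kg. Origin: centre, level of the feet; z up.
- cup_red: Grey cup, 56 mm across tapering to 44 at the bottom; rim flange 73 mm across, 23.5 to 26 mm up. Hold it by the red 10 x 10 mm tab, upright on the rim 29.5 mm from the axis at its +x, square to x and y, top 48 mm up. 60 g. Goes in any free ring, any way round (tab away from the rack's knob): flange on the wire, bottom 10.5 mm above the rack's feet. Origin: centre of the bottom; z up.
- cup_yellow: Grey cup, 56 mm across tapering to 44 at the bottom; rim flange 73 mm across, 23.5 to 26 mm up. Hold it by the yellow 10 x 10 mm tab, upright on the rim 29.5 mm from the axis at its +x, square to x and y, top 48 mm up. 60 g. Goes in any free ring, any way round (tab away from the rack's knob): flange on the wire, bottom 10.5 mm above the rack's feet. Origin: centre of the bottom; z up.
- cup_blue: Grey cup, 56 mm across tapering to 44 at the bottom; rim flange 73 mm across, 23.5 to 26 mm up. Hold it by the blue 10 x 10 mm tab, upright on the rim 29.5 mm from the axis at its +x, square to x and y, top 48 mm up. 60 g. Goes in any free ring, any way round (tab away from the rack's knob): flange on the wire, bottom 10.5 mm above the rack's feet. Origin: centre of the bottom; z up.
- lid: Domed aluminium lid, right way up: flat rim 190 mm across, 6 mm above its lowest edge; under it a skirt tapering to 169 mm drops into the pan. Black knob on the axis, 28 mm diameter, 34 to 60 mm up; dome beside it 30 mm up. 0.35 kg. Seated: rim on the pan's rim, lowest edge 69 mm above the pan's underside; a cup not fully down keeps it off. Origin: centre, level of the lowest edge; z up.
- egg_timer: Bystander: orange egg-shaped timer, 55 mm across, 62 mm high. Origin: centre of its underside.
- tart_tins: Bystander: stack of small steel tart tins, 76 mm across, 36 mm high. Origin: centre of its underside.
- ramekin: Bystander: white ceramic ramekin, 76 mm across, 45 mm high. Origin: centre of its underside.
Things that resemble listed ones, but are neither listed nor needed, are in the scene too. Leave any turquoise look-alike of the cup_yellow alone. Leave any turquoise look-alike of the cup_red alone.

How it is judged:
On the way, in this order (a step that is already met when the one before it is completed fails the run):
1. the rack stands on the floor of the pan, before any cup hangs in it (z of rack in the frame of pan between 0.002 and 0.008 m and horizontal distance between rack and pan below 0.014 m and angle between rack's own z axis and vertical below 0.06 rad and horizontal distance between lid and pan above 0.1 m), for 0.2 s.
2. all three cups hang fully down in the rack in the pan, lid still off (all of step 1 and z of cup_red in the frame of rack between 0.007 and 0.0135 m and horizontal distance between cup_red and rack between 0.038 and 0.054 m and angle between each of cup_red, cup_yellow, cup_blue's own z axis and vertical below 0.09 rad and z of cup_yellow in the frame of rack between 0.007 and 0.0135 m and horizontal distance between cup_yellow and rack between 0.038 and 0.054 m and z of cup_blue in the frame of rack between 0.007 and 0.0135 m and horizontal distance between cup_blue and rack between 0.038 and 0.054 m), for 0.2 s.
At the end, for the whole second after the job is handed in: Pan upright on the counter; rack on its floor, within 14 mm of its axis; each cup hung in a rack ring, within 3.5 mm of its seated height and tilted under 0.09 rad; lid seated level (within 3 mm of its seated height, 8 mm of the axis, 0.04 rad); all at rest (z of rack in the frame of pan between 0.002 and 0.008 m and horizontal distance between rack and pan below 0.014 m and angle between rack's own z axis and vertical below 0.06 rad and z of cup_red in the frame of rack between 0.007 and 0.0135 m and horizontal distance between cup_red and rack between 0.038 and 0.054 m and angle between each of cup_red, cup_yellow, cup_blue's own z axis and vertical below 0.09 rad and z of cup_yellow in the frame of rack between 0.007 and 0.0135 m and horizontal distance between cup_yellow and rack between 0.038 and 0.054 m and z of cup_blue in the frame of rack between 0.007 and 0.0135 m and horizontal distance between cup_blue and rack between 0.038 and 0.054 m and z of lid in the frame of pan between 0.066 and 0.0715 m and horizontal distance between lid and pan below 0.008 m and angle between each of lid, pan's own z axis and vertical below 0.04 rad and height (world z) of pan below 0.006 m and linear speed of each of pan, rack, lid, cup_red, cup_yellow, cup_blue below 0.02 m/s); the robot touches nothing.
It fails at once if the egg timer, tart tins or ramekin is moved by more than 25 mm (distance of any of egg_timer, tart_tins, ramekin from where it was at the start of the episode above 0.025 m).
It fails at once if the pan is lifted off the counter (height (world z) of pan above 0.03 m).
It fails at once if a cup is hung in the rack before the rack is in the pan (horizontal distance between rack and pan above 0.03 m and ((z of cup_red in the frame of rack between 0.007 and 0.0135 m and horizontal distance between cup_red and rack between 0.038 and 0.054 m and angle between cup_red's own z axis and vertical below 0.09 rad) or (z of cup_yellow in the frame of rack between 0.007 and 0.0135 m and horizontal distance between cup_yellow and rack between 0.038 and 0.054 m and angle between cup_yellow's own z axis and vertical below 0.09 rad) or (z of cup_blue in the frame of rack between 0.007 and 0.0135 m and horizontal distance between cup_blue and rack between 0.038 and 0.054 m and angle between cup_blue's own z axis and vertical below 0.09 rad))).
It also fails if it takes over 134 s, if anything falls off the work surface, if the arm or the gripper's body presses on something with over 40 N, if the wrist force passes 120 N, or if a joint passes its speed limit or range.

### The arm

A 7-joint arm with a two-finger parallel gripper is mounted at the origin on the work surface. World frame = base frame: x ahead of the robot, y to its left, z up, the work surface at z = 0. Lengths are in m, angles in rad, forces in N, time in s.
With the tool pointing down it reaches from about 0.425 to 0.825 m from the base axis. Payload 3.6 kg.
Tool frame: the origin (TCP) lies between the finger pads; the fingertips stand manip.nose_length ahead of it and the grasp point (between the pads) lies 2 mm behind it (manip.nose_length is the distance from the TCP to the fingertips, in m); z points along the fingers, y is the line along which they close (so a half turn about z gives the same grasp; the last joint's range is limited). The gripper opens to 85 mm and grips with 20 to 120 N. Pads are 22 mm wide; open, the fingers measure 114 mm over their backs; the gripper's body (76 mm by 85 mm) begins 54 mm behind the grasp point. The pads swing forward as they close: fully open they stand 13 mm farther back than shut.
Start: joints at [-1.308, 0.615, -0.013, 1.423, 0.008, 1.103, -0.04], TCP at [0.185, 0.623, 0.218] pointing down, gripper open.
Joint ranges: [-3.12, 3.12], [-0.3, 2.06], [-1.34, 1.32], [0.26, 2.42], [-1.36, 4.5], [0.01, 1.98], [-2.84, 2.84]. Speed limits (rad/s): [2.79, 2.79, 3.14, 3.14, 3.14, 3.14, 3.14].

### API

Orientations are given as a unit quaternion [x, y, z, w].
In Python, from workcell import manip gives the robot as it stands.
- The arm moves only by the tool move_arm, never from a script. Its argument "commands" is a list of rows, each an object of numbers: "x", "y", "z": the shift along the tool's x, y, z in mm; "rx", "ry", "rz": the turn, a rotation vector about the tool's x, y, z in degrees. In form: [{"x": .., "y": .., "z": .., "rx": .., "ry": .., "rz": ..}, ...]. A call has 1 to 8 rows; each row shifts and turns the commanded pose from where the row before left it, along the tool's axes as they then stand; what a row does not reach is not made up. A row lasts 1/10 s, in which the tool goes at most 50 mm and 8.59 degrees, less where a joint would pass 70% of its speed; a pose out of reach is approached as far as the arm can. A call is refused whole if a number of a shift passes 50 or a number of a turn 8.59, either way. A call with a gripper value outside its range is refused whole. "grip" is the opening, from 0 (shut) to 1 (fully open), set as the call begins (left out, the last holds). The fingers move at their own pace and stop on an object; "grip_force" is the grip in N (left out, the last holds). Time passes only in rows, so rows that do not move let the fingers close. It gives the time, the measured TCP pose, the force, the opening and the grip force at its end, in the units of the state.
- manip.state(): the state, without advancing time (a new reading comes with each control period).
- manip.grab_frame(name): name is "side" or "top" or "wrist"; returns a dict with "color" (400x640x3 uint8, red, green, blue), "K" (3x3 intrinsics, pixels), "cam_to_world" (4x4, takes a point from camera to world coordinates). Camera axes: x right, y down, z forward; pixel columns grow to the right and rows downward; lengths in m; the calibration is good to about 2 mm. A picture is of the moment at which its call begins. There is no depth.
- manip.job_done(): hands the job in; it is judged then, once.
The state is a dict: "t": time; "joints": joint angles; "dq": joint speeds; "tau": joint torques, N m; "tcp_pos": TCP position; "tcp_rot": TCP orientation; "contact_force": force on the tool from outside, world axes, zero at the start; "ft_torque": the same for the moment, N m; "width": finger opening in m; "grip_force": force on a finger pad.
Only numpy, scipy, OpenCV 4.12 (cv2) and the standard library are available. Lean on these libraries where they do the work, as an engineer would, in place of code of your own. Each camera call takes 0.05 s, during which the arm holds its last target. There are 200 camera calls.

## Working session

There is one attempt and no reset: what is moved stays moved. The work goes in short steps, Python scripts to look and compute and a tool call to move; the robot and the scene stay as the last step left them, time stands still between calls to the robot, and variables do not carry over. Pictures are saved under pics/ and viewed, at most 14 in all, crops included, and the job is handed in when it is done.

Besides the shell and the picture viewer there is one more tool, called after "Request:" as a command line: name --argument value ..., lists and objects as JSON in quotes. move_arm: Moves the arm, as the interface text tells. Its arguments: {"type":"object","properties":{"commands":{"type":"array","items":{"type":"object","properties":{"x":{"type":"number"},"y":{"type":"number"},"z":{"type":"number"},"rx":{"type":"number"},"ry":{"type":"number"},"rz":{"type":"number"}}}},"grip":{"type":"number"},"grip_force":{"type":"number"}},"required":["commands"]}

```bash
mkdir -p pics; ls; cat > h.py <<'E'
import numpy as np, cv2
from workcell import manip
def grab(n):
    f=manip.grab_frame(n); return f["color"],np.array(f["K"]),np.array(f["cam_to_world"])
def ray(K,T,u,v,z):
    d=T[:3,:3]@np.linalg.inv(K)@np.array([u,v,1.]); o=T[:3,3]
    return o+d*(z-o[2])/d[2]
def proj(K,T,p):
    c=np.linalg.inv(T)@np.append(p,1); q=K@c[:3]; return q[:2]/q[2]
E
python3 - <<'E'
from h import *
for n in("top","side"):
    c,K,T=grab(n); np.savez(n+"0.npz",c=c,K=K,T=T); cv2.imwrite(f"pics/{n}0.png",c[:,:,::-1]); print(n,K.round(1).tolist(),T.round(3).tolist())
print(manip.nose_length, manip.state())
E
```

```text
pics
top [[373.2, 0.0, 325.2], [0.0, 373.2, 204.0], [0.0, 0.0, 1.0]] [[-0.017, -0.991, 0.134, 0.398], [-1.0, 0.02, 0.021, -0.003], [-0.024, -0.133, -0.991, 0.803], [0.0, 0.0, 0.0, 1.0]]
side [[395.2, 0.0, 311.7], [0.0, 395.2, 196.1], [0.0, 0.0, 1.0]] [[0.991, -0.096, 0.096, 0.403], [-0.134, -0.568, 0.812, -0.877], [-0.023, -0.818, -0.575, 0.646], [0.0, 0.0, 0.0, 1.0]]
0.017 {'t': 0.1, 'joints': array([-1.30852578,  0.61583771, -0.01260316,  1.42473846,  0.00810582,
        1.103412  , -0.04043691]), 'dq': array([-0.00012895, -0.0045361 , -0.00061612, -0.0047455 ,  0.00113547,
       -0.00090934, -0.00061629]), 'tau': array([ 8.60095297e-04, -4.70381355e+01,  2.60136388e-01, -1.71571416e+01,
        1.00978796e-02,  5.85380287e-03,  7.51478922e-06]), 'tcp_pos': array([0.18489546, 0.62239547, 0.21664427]), 'tcp_rot': array([ 1.43873989e-01,  9.89595322e-01, -1.16327531e-03, -1.47550209e-04]), 'contact_force': array([-0.28702051, -0.09178998,  0.07685683]), 'ft_torque': array([0.04061761, 0.01313614, 0.08828993]), 'grip_force': 0.0, 'width': 0.08496699134460388}
```

View pics/top0.png

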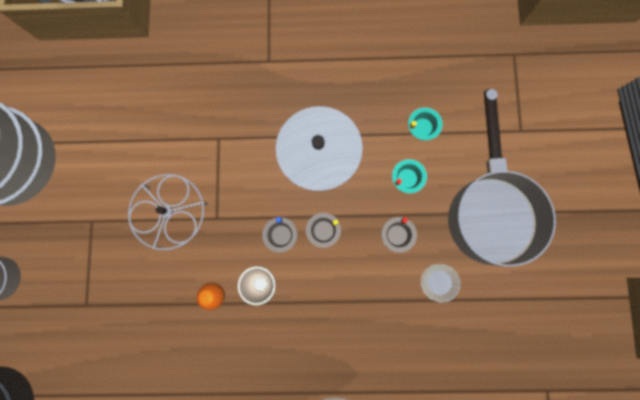

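View pics/side0.png

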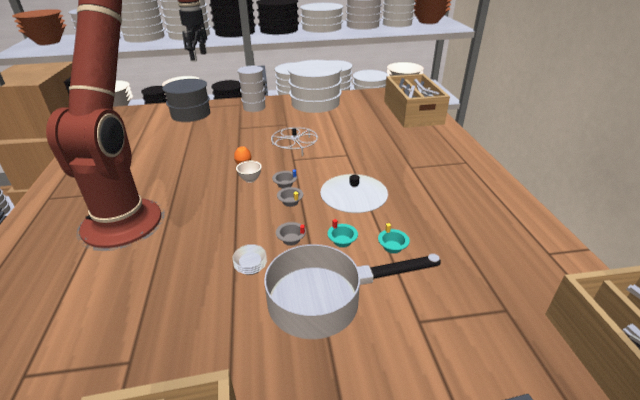

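Candidates (top view):
- Red: grey cup (399,233) with tab (405,221), against a turquoise look-alike (409,176).
- Yellow: grey cup (323,230) with tab (336,222), against a turquoise look-alike (425,123).
- Blue: grey cup (280,234) with tab (278,219).
- Single candidates: rack (166,211), pan (502,218), lid (319,148).

I choose the grey cups. The white ramekin and the tins are at (256,285) and (440,283).

```bash
cat >> h.py <<'E'
def tabs(c,K,T,z=0.040,smin=120):
    hsv=cv2.cvtColor(np.ascontiguousarray(c),cv2.COLOR_RGB2HSV); H,S,V=cv2.split(hsv)
    out={}
    for n,m in {"red":((H<5)|(H>172))&(S>170)&(V>90),"yellow":(H>22)&(H<34)&(S>140)&(V>120),"blue":(H>105)&(H<128)&(S>smin)&(V>60)}.items():
        k,l,st,ce=cv2.connectedComponentsWithStats(m.astype(np.uint8))
        out[n]=[(ce[i].round(1).tolist(),int(st[i,4]),ray(K,T,*ce[i],z)[:2].round(4).tolist()) for i in range(1,k) if st[i,4]>=8]
    return out
def tri(K1,T1,p1,K2,T2,p2):
    inv=np.linalg.inv
    P=[K@inv(T)[:3] for K,T in((K1,T1),(K2,T2))]
    X=cv2.triangulatePoints(P[0],P[1],np.array(p1,float).reshape(2,1),np.array(p2,float).reshape(2,1)); return (X[:3]/X[3]).ravel()
E
python3 - <<'E'
from h import *
d=np.load("top0.npz");c,K,T=d["c"],d["K"],d["T"]
s=np.load("side0.npz")
print(tabs(c,K,T)); print(tabs(s["c"],s["K"],s["T"]))
hsv=cv2.cvtColor(c,cv2.COLOR_RGB2HSV); m=((hsv[:,:,1]<75)).astype(np.uint8)
cs,_=cv2.findContours(m,cv2.RETR_EXTERNAL,cv2.CHAIN_APPROX_NONE)
for q in cs:
    if len(q)<40: continue
    e=cv2.fitEllipse(cv2.convexHull(q)) 
    print(np.round(e[0],1),np.round(e[1],1),len(q),[ray(K,T,*e[0],z)[:2].round(4).tolist() for z in(.006,.025,.032,.075)])
k=(c.max(2)<60).astype(np.uint8)
n,l,st,ce=cv2.connectedComponentsWithStats(k)
for i in range(1,n):
    if st[i,4]>15: print("black",ce[i].round(1),st[i,4],[ray(K,T,*ce[i],z)[:2].round(4).tolist() for z in(.06,.065)])
big=cv2.resize(c[160:260,110:220],None,fx=5,fy=5,interpolation=cv2.INTER_CUBIC)
b2=cv2.resize(c[160:260,250:420],None,fx=4.4,fy=4.4,interpolation=cv2.INTER_CUBIC)
cv2.imwrite("pics/rack.png",big[:,:,::-1]);cv2.imwrite("pics/cups.png",b2[:,:,::-1])
E
```

```text
{'red': [([404.0, 220.0], 17, [0.4649, -0.1471])], 'yellow': [([413.0, 124.0], 17, [0.6679, -0.1752]), ([335.0, 222.1], 22, [0.4633, -0.0063])], 'blue': [([278.5, 219.8], 18, [0.4703, 0.1099])]}
{'red': [([334.5, 222.9], 31, [0.544, -0.1422]), ([302.0, 228.3], 28, [0.4638, -0.15])], 'yellow': [([295.4, 192.7], 9, [0.4633, 0.0021]), ([388.3, 224.2], 11, [0.6706, -0.168])], 'blue': [([294.0, 173.0], 21, [0.4693, 0.1032])]}Traceback (most recent call last):
  File "<stdin>", line 9, in <module>
cv2.error: OpenCV(4.12.0) /io/opencv/modules/imgproc/src/shapedescr.cpp:361: error: (-201:Incorrect size of input array) There should be at least 5 points to fit the ellipse in function 'fitEllipseNoDirect'
```

```bash
python3 - <<'E'
from h import *
d=np.load("top0.npz");c,K,T=d["c"],d["K"],d["T"]
hsv=cv2.cvtColor(c,cv2.COLOR_RGB2HSV); m=((hsv[:,:,1]<75)).astype(np.uint8)
cs,_=cv2.findContours(m,cv2.RETR_EXTERNAL,cv2.CHAIN_APPROX_NONE)
for q in cs:
    h=cv2.convexHull(q)
    if len(q)<40 or len(h)<6: continue
    e=cv2.fitEllipse(h)
    print(np.round(e[0],1),np.round(e[1],1),len(q),[ray(K,T,*e[0],z)[:2].round(4).tolist() for z in(.006,.025,.032,.075)])
k=(c.max(2)<60).astype(np.uint8)
n,l,st,ce=cv2.connectedComponentsWithStats(k)
for i in range(1,n):
    if st[i,4]>15: print("black",ce[i].round(1),st[i,4],[ray(K,T,*ce[i],z)[:2].round(4).tolist() for z in(.06,.065)])
big=cv2.resize(c[160:260,110:220],None,fx=5,fy=5,interpolation=cv2.INTER_CUBIC)
b2=cv2.resize(c[160:260,250:420],None,fx=4.4,fy=4.4,interpolation=cv2.INTER_CUBIC)
o=np.zeros((600,750,3),np.uint8);o[:300,:330]=cv2.resize(big,(330,300));o[:,0:0];b2=cv2.resize(b2,(510,300));o[300:,:510]=b2
cv2.imwrite("pics/rackcups.png",o[:,:,::-1])
E
```

```text
[ 11.8 388.6] [31.5 47.7] 107 [[0.1352, 0.6662], [0.1414, 0.6502], [0.1438, 0.6443], [0.1579, 0.6083]]
[256.1 285.5] [38.7 40.3] 111 [[0.3356, 0.1623], [0.3371, 0.1583], [0.3377, 0.1569], [0.341, 0.148]]
[440.1 282.7] [38.4 40.9] 111 [[0.3355, -0.2225], [0.337, -0.2173], [0.3375, -0.2153], [0.3409, -0.2035]]
[  0.5 277.6] [37.4 41.7] 98 [[0.3606, 0.7127], [0.3615, 0.6957], [0.3618, 0.6894], [0.3638, 0.6508]]
[398.8 234.2] [35.4 36.1] 105 [[0.4378, -0.1411], [0.4369, -0.1378], [0.4365, -0.1366], [0.4344, -0.1292]]
[279.3 234.2] [35.2 36.1] 100 [[0.4426, 0.1132], [0.4416, 0.1105], [0.4412, 0.1094], [0.4388, 0.1032]]
[322.9 229.6] [35.2 35.7] 110 [[0.4505, 0.0198], [0.4493, 0.0193], [0.4488, 0.0191], [0.446, 0.0179]]
[165.8 211.6] [74.8 79.5] 220 [[0.4961, 0.3605], [0.4937, 0.3519], [0.4929, 0.3487], [0.4876, 0.3291]]
[409.  175.9] [35.7 36.8] 101 [[0.5635, -0.1686], [0.5596, -0.1647], [0.5581, -0.1632], [0.5492, -0.1543]]
[424.9 123.4] [34.5 36.3] 99 [[0.6805, -0.209], [0.6738, -0.2041], [0.6713, -0.2023], [0.6561, -0.1912]]
[318.7 148.1] [86.  88.4] 245 [[0.6302, 0.0262], [0.6246, 0.0
[... 309 characters left out ...]
742, -0.6162], [0.7389, -0.6107], [0.7199, -0.5768]]
[82.1  0.7] [ 4.6 59. ] 108 [[1.0028, 0.5809], [0.9884, 0.567], [0.983, 0.5618], [0.9504, 0.5303]]
black [637.7  89. ] 27 [[0.7236, -0.6333], [0.7214, -0.629]]
black [635.4 101.3] 60 [[0.6975, -0.6252], [0.6955, -0.621]]
black [633.3 114.3] 81 [[0.6698, -0.6176], [0.668, -0.6134]]
black [492. 126.] 478 [[0.6524, -0.3313], [0.6507, -0.3291]]
black [630.2 122.5] 77 [[0.6528, -0.6092], [0.6511, -0.6051]]
black [629.8 143.1] 177 [[0.6098, -0.6031], [0.6084, -0.5991]]
black [161.1 210. ] 31 [[0.493, 0.3457], [0.4923, 0.3434]]
black [ 15.1 384.5] 737 [[0.1603, 0.6151], [0.1619, 0.6109]]
black [  2.  395.2] 48 [[0.1412, 0.6388], [0.1429, 0.6345]]
```

View pics/rackcups.png

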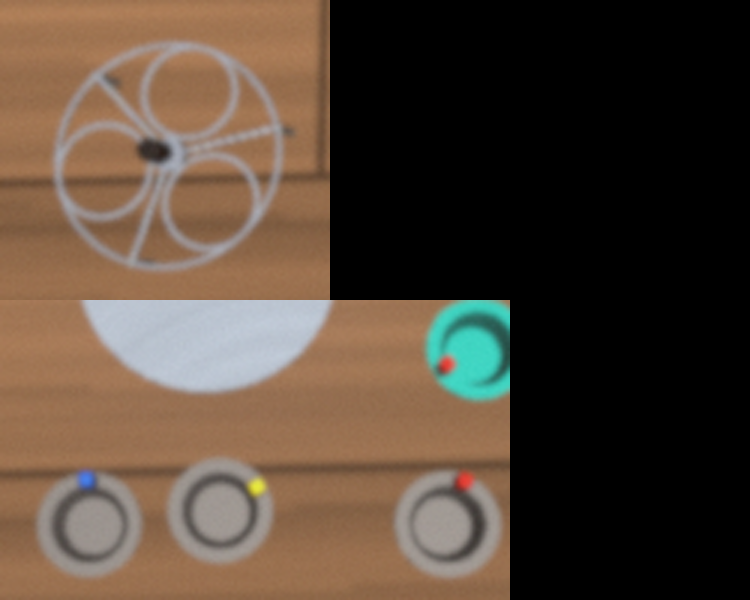

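Crops confirm that the grey cups carry the blue (278,219), yellow (336,222) and red (404,220) tabs; the red and yellow turquoise ones are the look-alikes. The rack knob is at (161,210). Next: fit the pan circle and plan the move to the rack.

```bash
cat >> h.py <<'E'
from scipy.spatial.transform import Rotation as R
from scipy.optimize import least_squares
def plan(p,psi,frm=None,fpsi=None):
    """shift (mm) and turn (deg rotvec) in tool axes from the present pose to p, tool down, closing axis at yaw psi deg (mod 180)"""
    s=manip.state(); q=R.from_quat(s["tcp_rot"]); cur=q.as_matrix()
    best=None
    for a in(psi,psi+180):
        y=np.array([np.cos(np.radians(a)),np.sin(np.radians(a)),0]); z=np.array([0,0,-1.]); t=np.c_[np.cross(y,z),y,z]
        v=(q.inv()*R.from_matrix(t)).as_rotvec(degrees=True)
        if best is None or np.linalg.norm(v)<np.linalg.norm(best[0]): best=(v,a)
    print("t",round(s["t"],1),"tcp",s["tcp_pos"].round(4),"psi",round(np.degrees(np.arctan2(cur[1,1],cur[0,1])),1),"j7",round(s["joints"][6],2))
    print("shift mm",(1000*cur.T@(np.array(p)-s["tcp_pos"])).round(1),"turn deg",best[0].round(2))
def circ(P,r):
    f=lambda c:np.hypot(P[:,0]-c[0],P[:,1]-c[1])-r
    o=least_squares(f,P.mean(0)[:2],loss="soft_l1",f_scale=.002); return o.x.round(4),np.abs(f(o.x)).mean().round(4)
E
python3 - <<'E'
from h import *
d=np.load("top0.npz");c,K,T=d["c"],d["K"],d["T"]
hsv=cv2.cvtColor(c,cv2.COLOR_RGB2HSV); m=((hsv[:,:,1]<75)).astype(np.uint8)
cs,_=cv2.findContours(m,cv2.RETR_EXTERNAL,cv2.CHAIN_APPROX_NONE)
q=[x for x in cs if cv2.pointPolygonTest(x,(520.,220.),False)>0][0][:,0].astype(float)
for nm,sel,z in(("rim",(q[:,0]>515)&(q[:,1]>178),.075),("rimall",(q[:,1]>185),.075),("left",(q[:,0]<470)&(q[:,1]>185),0)):
    P=np.array([ray(K,T,u,v,z) for u,v in q[sel]]); print(nm,len(P),circ(P,.093))
fl=cv2.inRange(c,(150,150,160),(255,255,255));
plan((.4932,.3483,.14),0)
E
```

```text
rim 104 (array([ 0.4631, -0.3388]), np.float64(0.0005))
rimall 214 (array([ 0.4607, -0.331 ]), np.float64(0.0059))
left 73 (array([ 0.4637, -0.3433]), np.float64(0.0006))
t 0.1 tcp [0.1849 0.6224 0.2166] psi 73.5 j7 -0.04
shift mm [-373.6 -174.8   77.1] turn deg [-0.11  0.09 73.46]
```

Request:
move_arm --commands '[{"x":-46.7,"y":-21.8,"z":3},{"x":-46.7,"y":-21.8,"z":3},{"x":-46.7,"y":-21.8,"z":3},{"x":-46.7,"y":-21.8,"z":3},{"x":-46.7,"y":-21.8,"z":3},{"x":-46.7,"y":-21.8,"z":3},{"x":-46.7,"y":-21.8,"z":3},{"x":-46.7,"y":-21.8,"z":3}]' --grip 0.7

```text
invalid input at $.commands[0]: expected keys x, y, z, rx, ry, rz
```

Request:
move_arm --commands '[{"rz":8.2},{"rz":8.2},{"rz":8.2},{"rz":8.2},{"rz":8.2},{"rz":8.2},{"rz":8.2},{"rz":8.2}]'

```text
invalid input at $.commands[0]: expected keys x, y, z, rx, ry, rz
```

Request:
move_arm --commands '[{"rz":7.9},{},{},{}]'

```text
invalid input at $.commands[0]: expected keys x, y, z, rx, ry, rz
```

```bash
python3 - <<'E'
from h import *
c,K,T=grab("wrist"); cv2.imwrite("pics/w1.png",c[:,:,::-1]); np.savez("w1.npz",c=c,K=K,T=T)
plan((.4932,.3483,.057),0); print(T.round(3).tolist(),proj(K,T,(.4932,.3483,.065)))
E
```

```text
t 0.1 tcp [0.1849 0.6225 0.2168] psi 73.5 j7 -0.04
shift mm [-373.6 -174.7  160.1] turn deg [-0.1   0.08 73.46]
[[0.284, 0.907, 0.312, 0.104], [0.959, -0.268, -0.094, 0.647], [-0.002, 0.326, -0.945, 0.373], [0.0, 0.0, 0.0, 1.0]] [193.44594938 429.06986067]
```

View pics/w1.png

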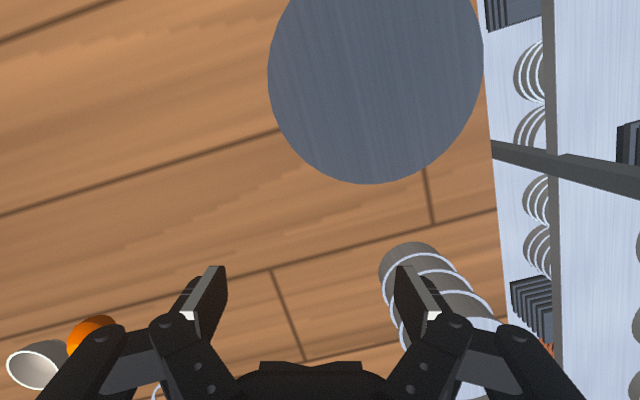

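The wrist view shows the fingers at the bottom, with a pot and shelf ahead; the arm has not moved because the rows need all six keys. I'll send them in full.

Request:
move_arm --commands '[{"x":-46.7,"y":-21.8,"z":3,"rx":0,"ry":0,"rz":0},{"x":-46.7,"y":-21.8,"z":3,"rx":0,"ry":0,"rz":0},{"x":-46.7,"y":-21.8,"z":3,"rx":0,"ry":0,"rz":0},{"x":-46.7,"y":-21.8,"z":3,"rx":0,"ry":0,"rz":0},{"x":-46.7,"y":-21.8,"z":3,"rx":0,"ry":0,"rz":0},{"x":-46.7,"y":-21.8,"z":3,"rx":0,"ry":0,"rz":0},{"x":-46.7,"y":-21.8,"z":3,"rx":0,"ry":0,"rz":0},{"x":-46.7,"y":-21.8,"z":3,"rx":0,"ry":0,"rz":0}]' --grip 0.7

```text
t: 0.95
tcp_pos: [0.485, 0.3565, 0.1942]
tcp_rot: [0.144, 0.99, -0.0, -0.0]
contact_force: [0.6, 0.7, -0.8]
width: 0.0597
grip_force: 0.0
```

Request:
move_arm --commands '[{"x":0,"y":0,"z":0,"rx":0,"ry":0,"rz":8.2},{"x":0,"y":0,"z":0,"rx":0,"ry":0,"rz":8.2},{"x":0,"y":0,"z":0,"rx":0,"ry":0,"rz":8.2},{"x":0,"y":0,"z":0,"rx":0,"ry":0,"rz":8.2},{"x":0,"y":0,"z":0,"rx":0,"ry":0,"rz":8.2},{"x":0,"y":0,"z":0,"rx":0,"ry":0,"rz":8.2},{"x":0,"y":0,"z":0,"rx":0,"ry":0,"rz":8.2},{"x":0,"y":0,"z":0,"rx":0,"ry":0,"rz":8.2}]'

```text
t: 1.75
tcp_pos: [0.4835, 0.358, 0.1941]
tcp_rot: [0.659, 0.752, -0.0, -0.0]
contact_force: [-0.0, -0.3, 0.6]
width: 0.0597
grip_force: 0.0
```

Request:
move_arm --commands '[{"x":0,"y":0,"z":0,"rx":0,"ry":0,"rz":7.9},{"x":0,"y":0,"z":0,"rx":0,"ry":0,"rz":0},{"x":0,"y":0,"z":0,"rx":0,"ry":0,"rz":0}]'

```text
t: 2.05
tcp_pos: [0.4836, 0.3581, 0.1942]
tcp_rot: [0.706, 0.708, -0.0, 0.0]
contact_force: [0.1, -0.8, -0.3]
width: 0.0599
grip_force: 0.0
```

```bash
python3 - <<'E'
from h import *
c,K,T=grab("wrist"); cv2.imwrite("pics/w2.png",c[:,:,::-1]); np.savez("w2.npz",c=c,K=K,T=T)
plan((.4932,.3483,.057),0); print(T.round(3).tolist(),proj(K,T,(.4932,.3483,.065)))
E
```

```text
t 2.1 tcp [0.4837 0.3581 0.1943] psi 0.1 j7 -0.46
shift mm [ -9.8   9.6 137.3] turn deg [-0.03  0.01  0.11]
[[1.0, 0.002, 0.002, 0.483], [0.003, -0.946, -0.325, 0.442], [0.001, 0.325, -0.946, 0.351], [0.0, 0.0, 0.0, 1.0]] [320.10286853 203.53813867]
```

View pics/w2.png

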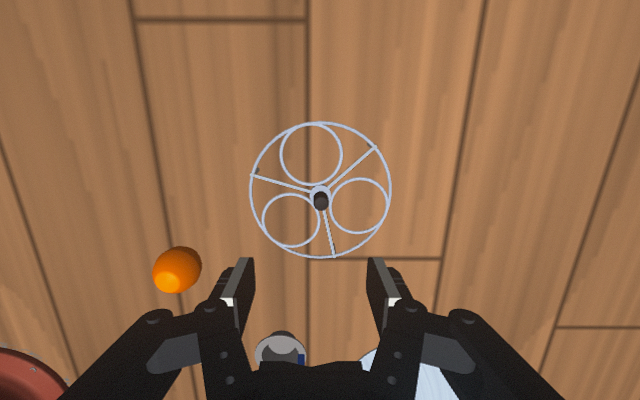

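The rack knob is at (321,200), about where predicted (320,203). Descend and grip.

Request:
move_arm --commands '[{"x":-5,"y":5,"z":20,"rx":0,"ry":0,"rz":0},{"x":-5,"y":5,"z":30,"rx":0,"ry":0,"rz":0},{"x":0,"y":0,"z":30,"rx":0,"ry":0,"rz":0},{"x":0,"y":0,"z":30,"rx":0,"ry":0,"rz":0},{"x":0,"y":0,"z":27,"rx":0,"ry":0,"rz":0},{"x":0,"y":0,"z":0,"rx":0,"ry":0,"rz":0}]'

```text
t: 2.7
tcp_pos: [0.491, 0.3465, 0.0538]
tcp_rot: [0.707, 0.707, -0.004, -0.001]
contact_force: [-0.9, -0.4, -1.1]
width: 0.0596
grip_force: 0.0
```

Request:
move_arm --commands '[{"x":0,"y":0,"z":0,"rx":0,"ry":0,"rz":0},{"x":0,"y":0,"z":0,"rx":0,"ry":0,"rz":0},{"x":0,"y":0,"z":0,"rx":0,"ry":0,"rz":0},{"x":0,"y":0,"z":0,"rx":0,"ry":0,"rz":0},{"x":0,"y":0,"z":0,"rx":0,"ry":0,"rz":0},{"x":0,"y":0,"z":0,"rx":0,"ry":0,"rz":0}]' --grip 0 --grip_force 40

```text
t: 3.3
tcp_pos: [0.4939, 0.3482, 0.0579]
tcp_rot: [0.707, 0.707, 0.0, 0.0]
contact_force: [-0.4, 0.2, -0.6]
width: 0.0002
grip_force: 0.0
```

Request:
move_arm --commands '[{"x":0,"y":0,"z":-15,"rx":0,"ry":0,"rz":0},{"x":0,"y":0,"z":-30,"rx":0,"ry":0,"rz":0},{"x":0,"y":0,"z":-40,"rx":0,"ry":0,"rz":0},{"x":0,"y":0,"z":-40,"rx":0,"ry":0,"rz":0},{"x":0,"y":0,"z":-25,"rx":0,"ry":0,"rz":0},{"x":0,"y":0,"z":0,"rx":0,"ry":0,"rz":0}]'

```text
t: 3.9
tcp_pos: [0.4964, 0.3492, 0.2122]
tcp_rot: [0.707, 0.707, 0.005, 0.001]
contact_force: [0.4, 0.8, 0.4]
width: 0.0001
grip_force: 0.0
```

```bash
python3 - <<'E'
from h import *
plan((.4635,-.200,.20),0)
E
```

```text
t 3.9 tcp [0.4964 0.3492 0.2122] psi -0.0 j7 -0.44
shift mm [-549.3  -32.5    8.9] turn deg [ 0.45 -0.31 -0.05]
```

The grip missed (width 0), so I'll look before going on.

```bash
python3 - <<'E'
from h import *
c,K,T=grab("wrist"); cv2.imwrite("pics/w3.png",c[:,:,::-1])
c2,K2,T2=grab("top")
k=(c2.max(2)<60).astype(np.uint8); n,l,st,ce=cv2.connectedComponentsWithStats(k)
for i in range(1,n):
    if st[i,4]>15 and ce[i][0]<300: print("black",ce[i].round(1),st[i,4])
print(proj(K,T,(.4932,.3483,.055)))
w=np.load("w2.npz"); t=np.load("top0.npz")
print("tri knob w2/top", tri(w["K"],w["T"],(321,199),t["K"],t["T"],(161.1,210)))
s=np.load("side0.npz"); print("tri knob side/top", tri(s["K"],s["T"],(294,131.5),t["K"],t["T"],(161.1,210)))
E
```

```text
black [  9.2 164.7] 1001
black [ 70.2 187.4] 3939
black [ 28.1 173.2] 150
black [161.7 210.1] 27
black [ 15.1 384.5] 737
black [  2.  395.2] 48
[306.6100312  188.73425742]
tri knob w2/top [0.49414534 0.34924384 0.05227095]
tri knob side/top [0.49385335 0.3488118  0.0532285 ]
```

View pics/w3.png

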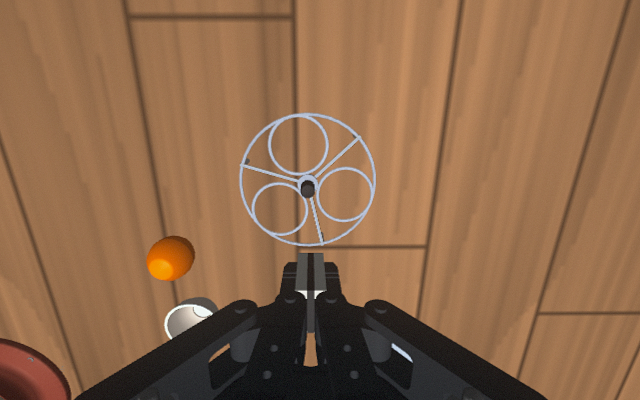

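```bash
python3 - <<'E'
from h import *
s=manip.state(); print(manip.nose_length,s["tcp_pos"],s["width"])
c,K,T=grab("wrist"); print(K[0,0])
M=R.from_quat(s["tcp_rot"]).as_matrix()
for d in(-.03,-.015,0,.01,.017,.03): print(d,[proj(K,T,s["tcp_pos"]+M@np.array([x,0,d])).round(1).tolist() for x in(-.011,0,.011)])
w=np.load("w2.npz"); s2=np.array([.4837,.3581,.1943])
for d in(-.03,-.015,0,.01,.017): print(d,[proj(w["K"],w["T"],s2+np.array([x,y,-d])).round(1).tolist() for x in(-.03,.03) for y in(-.011,.011)])
E
```

```text
0.017 [0.49365114 0.34803137 0.20765061] -0.0003240680989225616
294.20527036535793
-0.03 [[311.5, 302.8], [311.6, 284.4], [311.6, 265.0]]
-0.015 [[311.4, 285.9], [311.4, 268.7], [311.5, 250.7]]
0 [[311.3, 271.7], [311.3, 255.6], [311.3, 238.8]]
0.01 [[311.2, 263.4], [311.2, 248.0], [311.2, 231.9]]
0.017 [[311.1, 258.1], [311.2, 243.1], [311.2, 227.5]]
0.03 [[311.1, 249.1], [311.1, 234.8], [311.1, 220.1]]
-0.03 [[253.1, 303.0], [250.4, 265.1], [370.2, 303.1], [373.3, 265.3]]
-0.015 [[258.0, 286.0], [255.7, 250.8], [365.0, 286.2], [367.6, 251.0]]
0 [[262.1, 271.8], [260.2, 238.8], [360.7, 272.0], [362.9, 239.0]]
0.01 [[264.5, 263.5], [262.8, 231.9], [358.1, 263.6], [360.1, 232.1]]
0.017 [[266.0, 258.1], [264.5, 227.5], [356.5, 258.3], [358.4, 227.7]]
```

In the closed view the tip edge appears at v≈253. That matches tips about 17 mm *behind* the TCP (predicted 253), not ahead (227), and it explains closing above the knob. The effective tip is therefore at TCP z + 17 mm. I'll go lower in stages and watch the force.

Request:
move_arm --commands '[{"x":0,"y":0,"z":30,"rx":0,"ry":0,"rz":0},{"x":0,"y":0,"z":40,"rx":0,"ry":0,"rz":0},{"x":0,"y":0,"z":40,"rx":0,"ry":0,"rz":0},{"x":0,"y":0,"z":25,"rx":0,"ry":0,"rz":0},{"x":0,"y":0,"z":10,"rx":0,"ry":0,"rz":0},{"x":0,"y":0,"z":10,"rx":0,"ry":0,"rz":0},{"x":0,"y":0,"z":0,"rx":0,"ry":0,"rz":0}]' --grip 0.5

```text
t: 4.75
tcp_pos: [0.4934, 0.3477, 0.0515]
tcp_rot: [0.707, 0.707, -0.001, -0.0]
contact_force: [-0.4, 0.4, 0.2]
width: 0.0427
grip_force: 0.0
```

Request:
move_arm --commands '[{"x":0,"y":0,"z":8,"rx":0,"ry":0,"rz":0},{"x":0,"y":0,"z":8,"rx":0,"ry":0,"rz":0},{"x":0,"y":0,"z":0,"rx":0,"ry":0,"rz":0}]'

```text
t: 5.05
tcp_pos: [0.4933, 0.3479, 0.0359]
tcp_rot: [0.707, 0.707, -0.001, -0.0]
contact_force: [-0.6, 0.5, 1.2]
width: 0.0429
grip_force: 0.0
```

Request:
move_arm --commands '[{"x":0,"y":0,"z":4,"rx":0,"ry":0,"rz":0},{"x":0,"y":0,"z":4,"rx":0,"ry":0,"rz":0},{"x":0,"y":0,"z":0,"rx":0,"ry":0,"rz":0}]'

```text
t: 5.35
tcp_pos: [0.4934, 0.3479, 0.028]
tcp_rot: [0.707, 0.707, -0.001, -0.0]
contact_force: [-0.0, 0.5, 0.0]
width: 0.043
grip_force: 0.0
```

Request:
move_arm --commands '[{"x":0,"y":0,"z":0,"rx":0,"ry":0,"rz":0},{"x":0,"y":0,"z":0,"rx":0,"ry":0,"rz":0},{"x":0,"y":0,"z":0,"rx":0,"ry":0,"rz":0},{"x":0,"y":0,"z":0,"rx":0,"ry":0,"rz":0},{"x":0,"y":0,"z":0,"rx":0,"ry":0,"rz":0}]' --grip 0 --grip_force 40

```text
t: 5.85
tcp_pos: [0.4936, 0.3482, 0.0287]
tcp_rot: [0.707, 0.707, -0.0, -0.0]
contact_force: [-1.1, 0.0, 2.3]
width: 0.014
grip_force: 39.0
```

Request:
move_arm --commands '[{"x":0,"y":0,"z":-15,"rx":0,"ry":0,"rz":0},{"x":0,"y":0,"z":-30,"rx":0,"ry":0,"rz":0},{"x":0,"y":0,"z":-35,"rx":0,"ry":0,"rz":0},{"x":0,"y":0,"z":-35,"rx":0,"ry":0,"rz":0},{"x":0,"y":0,"z":-25,"rx":0,"ry":0,"rz":0},{"x":0,"y":0,"z":0,"rx":0,"ry":0,"rz":0}]'

```text
t: 6.45
tcp_pos: [0.4967, 0.3491, 0.1733]
tcp_rot: [0.708, 0.707, 0.005, 0.001]
contact_force: [0.8, 0.5, -1.8]
width: 0.0143
grip_force: 39.3
```

Request:
move_arm --commands '[{"x":-30,"y":-2,"z":0,"rx":0,"ry":0,"rz":0},{"x":-40,"y":-2,"z":0,"rx":0,"ry":0,"rz":0},{"x":-40,"y":-2,"z":0,"rx":0,"ry":0,"rz":0},{"x":-40,"y":-2,"z":0,"rx":0,"ry":0,"rz":0},{"x":-40,"y":-2,"z":0,"rx":0,"ry":0,"rz":0},{"x":-40,"y":-2,"z":0,"rx":0,"ry":0,"rz":0},{"x":-40,"y":-2,"z":0,"rx":0,"ry":0,"rz":0},{"x":-40,"y":-2,"z":0,"rx":0,"ry":0,"rz":0}]'

```text
t: 7.25
tcp_pos: [0.4764, 0.0364, 0.1676]
tcp_rot: [0.707, 0.707, -0.001, -0.0]
contact_force: [1.2, -0.6, -2.2]
width: 0.0143
grip_force: 39.3
```

Request:
move_arm --commands '[{"x":-40,"y":-2,"z":0,"rx":0,"ry":0,"rz":0},{"x":-40,"y":-2,"z":0,"rx":0,"ry":0,"rz":0},{"x":-40,"y":-2,"z":0,"rx":0,"ry":0,"rz":0},{"x":-40,"y":-2,"z":0,"rx":0,"ry":0,"rz":0},{"x":-40,"y":-2,"z":0,"rx":0,"ry":0,"rz":0},{"x":-40,"y":-2,"z":0,"rx":0,"ry":0,"rz":0},{"x":0,"y":0,"z":0,"rx":0,"ry":0,"rz":0},{"x":0,"y":0,"z":0,"rx":0,"ry":0,"rz":0}]'

```text
t: 8.05
tcp_pos: [0.4641, -0.2027, 0.1675]
tcp_rot: [0.709, 0.706, -0.001, -0.001]
contact_force: [-0.2, 0.5, -1.9]
width: 0.0144
grip_force: 39.3
```

```bash
python3 - <<'E'
from h import *
plan((.4635,-.341,.13),0)
c,K,T=grab("wrist"); cv2.imwrite("pics/w4.png",c[:,:,::-1])
np.savez("w4.npz",c=c,K=K,T=T)
E
```

```text
t 8.1 tcp [ 0.4641 -0.2027  0.1675] psi -0.2 j7 0.6
shift mm [-1.383e+02  1.000e-01  3.750e+01] turn deg [-0.13 -0.03 -0.24]
```

View pics/w4.png

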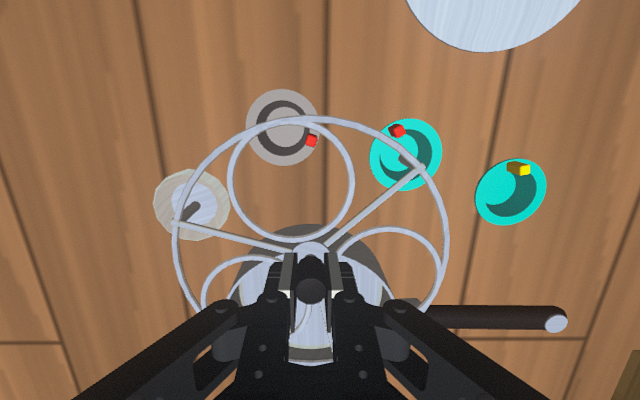

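The wrist view shows the rack held level by its knob at (310,290), with the pan's edge behind it. I'll move over the pan and check in the top view before lowering.

Request:
move_arm --commands '[{"x":-35,"y":0,"z":0,"rx":0,"ry":0,"rz":0},{"x":-40,"y":0,"z":0,"rx":0,"ry":0,"rz":0},{"x":-40,"y":0,"z":0,"rx":0,"ry":0,"rz":0},{"x":-23,"y":0,"z":0,"rx":0,"ry":0,"rz":0},{"x":0,"y":0,"z":15,"rx":0,"ry":0,"rz":0},{"x":0,"y":0,"z":15,"rx":0,"ry":0,"rz":0},{"x":0,"y":0,"z":0,"rx":0,"ry":0,"rz":0}]'

```text
t: 8.8
tcp_pos: [0.4646, -0.3363, 0.1358]
tcp_rot: [0.706, 0.708, 0.0, -0.004]
contact_force: [-1.0, 1.7, -1.8]
width: 0.0143
grip_force: 39.3
```

```bash
python3 - <<'E'
from h import *
plan((.4635,-.341,.034),0)
o=[]
for n,(a,b) in {"top":((130,420),None) and (430,130),"side":(220,210)}.items():
    c,K,T=grab(n); np.savez(n+"1.npz",c=c,K=K,T=T); 
    # draw expected pan inner rim for the assumed centre
    t=np.linspace(0,2*np.pi,200)
    for r,z in((.093,.075),):
        p=np.array([proj(K,T,(.4635+r*np.cos(x),-.341+r*np.sin(x),z)) for x in t]); 
    big=cv2.resize(c[b:b+150,a:a+190],None,fx=2,fy=2)
    cv2.polylines(big,[((p-[a,b])*2).astype(int).reshape(-1,1,2)],True,(255,0,0),1); o.append(big)
cv2.imwrite("pics/v5.png",np.vstack(o)[:,:,::-1])
E
```

```text
t 8.8 tcp [ 0.4646 -0.3363  0.1358] psi 0.1 j7 0.84
shift mm [ -5.3  -0.7 101.8] turn deg [-0.28 -0.3   0.13]
```

View pics/v5.png

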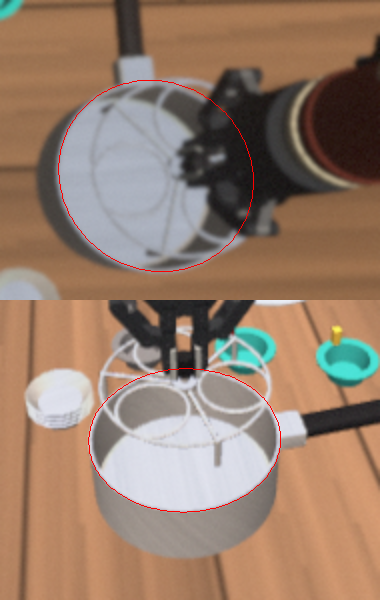

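The side overlay matches the pan rim exactly, and the top view is consistent. Lower the rack in.

Request:
move_arm --commands '[{"x":0,"y":0,"z":0,"rx":0,"ry":0,"rz":0},{"x":-2,"y":-1,"z":20,"rx":0,"ry":0,"rz":0},{"x":0,"y":0,"z":20,"rx":0,"ry":0,"rz":0},{"x":0,"y":0,"z":20,"rx":0,"ry":0,"rz":0},{"x":0,"y":0,"z":0,"rx":0,"ry":0,"rz":0}]'

```text
t: 9.4
tcp_pos: [0.4633, -0.3403, 0.0768]
tcp_rot: [0.707, 0.707, -0.0, -0.002]
contact_force: [0.3, 0.4, -2.0]
width: 0.0144
grip_force: 39.3
```

```bash
python3 - <<'E'
from h import *
plan((.4635,-.3405,.036),0)
E
```

```text
t 9.4 tcp [ 0.4633 -0.3403  0.0768] psi 0.0 j7 0.87
shift mm [-0.4  0.3 40.8] turn deg [-0.21 -0.17  0.  ]
```

Request:
move_arm --commands '[{"x":0,"y":0,"z":15,"rx":0,"ry":0,"rz":0},{"x":0,"y":0,"z":15,"rx":0,"ry":0,"rz":0},{"x":0,"y":0,"z":10,"rx":0,"ry":0,"rz":0},{"x":0,"y":0,"z":2,"rx":0,"ry":0,"rz":0},{"x":0,"y":0,"z":2,"rx":0,"ry":0,"rz":0},{"x":0,"y":0,"z":0,"rx":0,"ry":0,"rz":0}]'

```text
t: 10.0
tcp_pos: [0.4647, -0.3423, 0.0351]
tcp_rot: [0.707, 0.707, 0.0, 0.001]
contact_force: [-0.1, -0.3, -3.4]
width: 0.0145
grip_force: 39.4
```

Request:
move_arm --commands '[{"x":0,"y":0,"z":0,"rx":0,"ry":0,"rz":0},{"x":0,"y":0,"z":0,"rx":0,"ry":0,"rz":0}]'

```text
t: 10.2
tcp_pos: [0.4646, -0.3421, 0.035]
tcp_rot: [0.707, 0.707, 0.0, 0.0]
contact_force: [-0.0, -0.1, -2.0]
width: 0.0146
grip_force: 39.4
```

Request:
move_arm --commands '[{"x":0,"y":0,"z":1,"rx":0,"ry":0,"rz":0},{"x":0,"y":0,"z":0.5,"rx":0,"ry":0,"rz":0},{"x":0,"y":0,"z":0.5,"rx":0,"ry":0,"rz":0},{"x":0,"y":0,"z":0,"rx":0,"ry":0,"rz":0}]'

```text
t: 10.6
tcp_pos: [0.4647, -0.3422, 0.0335]
tcp_rot: [0.707, 0.707, 0.0, 0.001]
contact_force: [-0.9, 0.7, 4.3]
width: 0.0149
grip_force: 40.1
```

Request:
move_arm --commands '[{"x":0,"y":0,"z":0,"rx":0,"ry":0,"rz":0},{"x":0,"y":0,"z":0,"rx":0,"ry":0,"rz":0},{"x":0,"y":0,"z":0,"rx":0,"ry":0,"rz":0},{"x":0,"y":0,"z":-10,"rx":0,"ry":0,"rz":0},{"x":0,"y":0,"z":-30,"rx":0,"ry":0,"rz":0},{"x":0,"y":0,"z":-40,"rx":0,"ry":0,"rz":0},{"x":0,"y":0,"z":-40,"rx":0,"ry":0,"rz":0}]' --grip 0.5

```text
t: 11.3
tcp_pos: [0.464, -0.3418, 0.1541]
tcp_rot: [0.707, 0.707, -0.0, -0.0]
contact_force: [1.5, 0.5, -0.1]
width: 0.0427
grip_force: 0.0
```

Request:
move_arm --commands '[{"x":30,"y":0,"z":-10,"rx":0,"ry":0,"rz":0},{"x":40,"y":0,"z":0,"rx":0,"ry":0,"rz":0},{"x":40,"y":0,"z":0,"rx":0,"ry":0,"rz":0},{"x":40,"y":0,"z":0,"rx":0,"ry":0,"rz":0},{"x":30,"y":0,"z":0,"rx":0,"ry":0,"rz":0},{"x":0,"y":0,"z":0,"rx":0,"ry":0,"rz":0},{"x":0,"y":0,"z":0,"rx":0,"ry":0,"rz":0}]'

```text
t: 12.0
tcp_pos: [0.4647, -0.1617, 0.1631]
tcp_rot: [0.707, 0.707, 0.0, 0.001]
contact_force: [-0.2, -0.2, 0.4]
width: 0.0425
grip_force: 0.0
```

```bash
python3 - <<'E'
from h import *
o=[]
for n,(a,b) in {"top":(430,130),"side":(220,210)}.items():
    c,K,T=grab(n); np.savez(n+"2.npz",c=c,K=K,T=T)
    o.append(cv2.resize(c[b:b+150,a:a+190],None,fx=3,fy=2,interpolation=cv2.INTER_CUBIC) if 0 else cv2.resize(c[b:b+150,a:a+190],(380,300),interpolation=cv2.INTER_CUBIC))
cv2.imwrite("pics/v6.png",np.hstack(o)[:,:,::-1])
c,K,T=grab("side"); print(tabs(c,K,T)); c,K,T=grab("top");print(tabs(c,K,T))
plan((.465,-.147,.1),-18+90)
E
```

```text
{'red': [([334.5, 222.9], 31, [0.544, -0.1422]), ([301.9, 228.4], 29, [0.4636, -0.1502])], 'yellow': [([295.4, 192.7], 9, [0.4633, 0.0021]), ([388.2, 224.1], 12, [0.6704, -0.1676])], 'blue': [([294.0, 173.0], 21, [0.4693, 0.1032])]}
{'red': [([404.1, 219.9], 16, [0.4651, -0.1474])], 'yellow': [([413.0, 124.0], 15, [0.6679, -0.1752]), ([335.0, 222.0], 21, [0.4635, -0.0062])], 'blue': [([278.5, 219.8], 18, [0.4703, 0.1099])]}
t 12.2 tcp [ 0.4643 -0.1637  0.1627] psi -0.2 j7 0.54
shift mm [16.7  0.6 62.7] turn deg [-2.000e-02  7.000e-02 -7.221e+01]
```

View pics/v6.png

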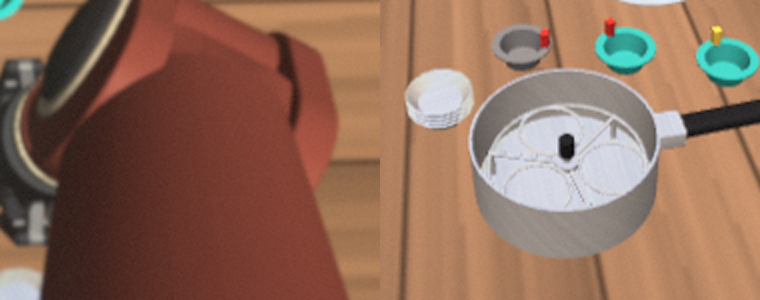

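The rack stands in the pan, with its knob near (565,148) in the crop and all three rings visible. Next: exact ring angles from the w2 view, the tabs by triangulation, and the plan for red.

```bash
python3 - <<'E'
from h import *
w=np.load("w2.npz");c,K,T=w["c"],w["K"],w["T"]
hsv=cv2.cvtColor(c,cv2.COLOR_RGB2HSV); m=((hsv[:,:,1]<85)).astype(np.uint8)
cs,hi=cv2.findContours(m,cv2.RETR_CCOMP,cv2.CHAIN_APPROX_NONE)
for q,h in zip(cs,hi[0]):
    if h[3]>=0 and 1500<cv2.contourArea(q)<4000:
        (u,v),ax,_=cv2.fitEllipse(q)
        if 240<u<400 and 115<v<265:
            p=ray(K,T,u,v,.032); d=p[:2]-[.4938,.3488]; print((round(u),round(v)),np.round(ax,1),p.round(4),"r",np.hypot(*d).round(4),"ang",np.degrees(np.arctan2(d[1],d[0])).round(1))
t=np.load("top0.npz");s=np.load("side0.npz")
for n,a,b in(("red",(404.05,220),(302,228.3)),("yel",(335,222.1),(295.4,192.7)),("blue",(278.5,219.8),(294,173))):
    print(n,tri(t["K"],t["T"],a,s["K"],s["T"],b).round(4))
# knob in pan, side view after placing
d=np.load("side2.npz");k=(d["c"][260:310,290:330].max(2)<60).astype(np.uint8);n,l,st,ce=cv2.connectedComponentsWithStats(k)
for i in range(1,n):
    if st[i,4]>15:
        b=ce[i]+[290,260]; print("knob",b,st[i],[ray(d["K"],d["T"],*b,z).round(4).tolist() for z in(.0585,.061)])
E
```

```text
(290, 220) [49.  53.1] [0.4603 0.3176 0.032 ] r 0.0458 ang -137.0
(358, 205) [50.3 54.6] [0.538  0.3355 0.032 ] r 0.0461 ang -16.8
(311, 154) [57.1 57.3] [0.4835 0.3941 0.032 ] r 0.0464 ang 102.9
red [ 0.4645 -0.1476  0.0381]
yel [ 0.4627 -0.0062  0.0456]
blue [0.4702 0.1106 0.0355]
knob [313.04109589 282.8630137 ] [20 17  7 12 73] [[0.4644, -0.342, 0.0585], [0.4641, -0.3443, 0.061]]
```

Request:
move_arm --commands '[{"x":16.7,"y":0.6,"z":20,"rx":0,"ry":0,"rz":-8},{"x":0,"y":0,"z":0,"rx":0,"ry":0,"rz":-8},{"x":0,"y":0,"z":0,"rx":0,"ry":0,"rz":-8},{"x":0,"y":0,"z":0,"rx":0,"ry":0,"rz":-8},{"x":0,"y":0,"z":0,"rx":0,"ry":0,"rz":-8},{"x":0,"y":0,"z":0,"rx":0,"ry":0,"rz":-8},{"x":0,"y":0,"z":0,"rx":0,"ry":0,"rz":-8},{"x":0,"y":0,"z":0,"rx":0,"ry":0,"rz":-8}]' --grip 0.35

```text
t: 13.0
tcp_pos: [0.4649, -0.1467, 0.1424]
tcp_rot: [0.224, 0.975, -0.0, 0.0]
contact_force: [-0.3, 0.3, -0.1]
width: 0.03
grip_force: 0.0
```

Request:
move_arm --commands '[{"x":0,"y":0,"z":0,"rx":0,"ry":0,"rz":-8},{"x":0,"y":0,"z":0,"rx":0,"ry":0,"rz":0},{"x":0,"y":0,"z":0,"rx":0,"ry":0,"rz":0}]'

```text
t: 13.3
tcp_pos: [0.4649, -0.1462, 0.1424]
tcp_rot: [0.159, 0.987, -0.0, -0.0]
contact_force: [0.1, -1.2, -0.5]
width: 0.0296
grip_force: 0.0
```

```bash
python3 - <<'E'
from h import *
c,K,T=grab("wrist"); np.savez("w7.npz",c=c,K=K,T=T); print(tabs(c,K,T,z=.040)); 
plan((.465,-.1475,.015),72)
cv2.imwrite("pics/w7.png",c[:,:,::-1])
E
```

```text
{'red': [([307.1, 202.3], 152, [0.4639, -0.1485]), ([336.2, 270.6], 34, [0.5416, -0.1437])], 'yellow': [([460.5, 152.7], 192, [0.4627, -0.0065])], 'blue': [([597.1, 117.6], 402, [0.4695, 0.1075])]}
t 13.3 tcp [ 0.4649 -0.146   0.1424] psi 71.7 j7 1.5
shift mm [ -0.5  -1.4 127.4] turn deg [-0.02 -0.   -0.27]
```

Request:
move_arm --commands '[{"x":0,"y":-2,"z":25,"rx":0,"ry":0,"rz":0.7},{"x":0,"y":0,"z":30,"rx":0,"ry":0,"rz":0},{"x":0,"y":0,"z":30,"rx":0,"ry":0,"rz":0},{"x":0,"y":0,"z":20,"rx":0,"ry":0,"rz":0},{"x":0,"y":0,"z":12,"rx":0,"ry":0,"rz":0},{"x":0,"y":0,"z":5,"rx":0,"ry":0,"rz":0},{"x":0,"y":0,"z":5,"rx":0,"ry":0,"rz":0},{"x":0,"y":0,"z":0,"rx":0,"ry":0,"rz":0}]'

```text
t: 14.15
tcp_pos: [0.4647, -0.1472, 0.0156]
tcp_rot: [0.163, 0.987, -0.0, 0.0]
contact_force: [-0.7, 0.5, -0.3]
width: 0.0297
grip_force: 0.0
```

Request:
move_arm --commands '[{"x":0,"y":0,"z":0,"rx":0,"ry":0,"rz":0},{"x":0,"y":0,"z":0,"rx":0,"ry":0,"rz":0},{"x":0,"y":0,"z":0,"rx":0,"ry":0,"rz":0},{"x":0,"y":0,"z":0,"rx":0,"ry":0,"rz":0},{"x":0,"y":0,"z":0,"rx":0,"ry":0,"rz":0}]' --grip 0 --grip_force 40

```text
t: 14.65
tcp_pos: [0.4651, -0.1474, 0.0162]
tcp_rot: [0.163, 0.987, -0.0, 0.001]
contact_force: [0.2, -0.2, 6.2]
width: 0.0085
grip_force: 42.4
```

Gripped. Lift, turn in place (+88.2°), then travel.

Request:
move_arm --commands '[{"x":0,"y":0,"z":-10,"rx":0,"ry":0,"rz":0},{"x":0,"y":0,"z":-25,"rx":0,"ry":0,"rz":0},{"x":0,"y":0,"z":-35,"rx":0,"ry":0,"rz":0},{"x":0,"y":0,"z":-35,"rx":0,"ry":0,"rz":0},{"x":0,"y":0,"z":-25,"rx":0,"ry":0,"rz":0},{"x":0,"y":0,"z":0,"rx":0,"ry":0,"rz":0}]'

```text
t: 15.25
tcp_pos: [0.4666, -0.1477, 0.1491]
tcp_rot: [0.163, 0.987, -0.0, 0.004]
contact_force: [1.0, -0.5, -0.6]
width: 0.0089
grip_force: 41.7
```

Request:
move_arm --commands '[{"x":0,"y":0,"z":0,"rx":0,"ry":0,"rz":8},{"x":0,"y":0,"z":0,"rx":0,"ry":0,"rz":8},{"x":0,"y":0,"z":0,"rx":0,"ry":0,"rz":8},{"x":0,"y":0,"z":0,"rx":0,"ry":0,"rz":8},{"x":0,"y":0,"z":0,"rx":0,"ry":0,"rz":8},{"x":0,"y":0,"z":0,"rx":0,"ry":0,"rz":8},{"x":0,"y":0,"z":0,"rx":0,"ry":0,"rz":8},{"x":0,"y":0,"z":0,"rx":0,"ry":0,"rz":8}]'

```text
t: 16.05
tcp_pos: [0.4633, -0.1466, 0.1445]
tcp_rot: [0.663, 0.749, -0.001, -0.001]
contact_force: [0.1, 1.0, -0.4]
width: 0.0089
grip_force: 41.6
```

Request:
move_arm --commands '[{"x":0,"y":0,"z":0,"rx":0,"ry":0,"rz":8},{"x":0,"y":0,"z":0,"rx":0,"ry":0,"rz":8},{"x":0,"y":0,"z":0,"rx":0,"ry":0,"rz":8.2},{"x":0,"y":0,"z":0,"rx":0,"ry":0,"rz":0},{"x":0,"y":0,"z":0,"rx":0,"ry":0,"rz":0}]'

```text
t: 16.55
tcp_pos: [0.4638, -0.1467, 0.1448]
tcp_rot: [0.803, 0.597, -0.001, -0.001]
contact_force: [0.9, 0.2, -0.8]
width: 0.0085
grip_force: 41.6
```

```bash
cat >> h.py <<'E'
def ringtcp(ang,side,L=.0297,C=(.4645,-.342),z=.0317):
    a=np.radians(ang);b=np.radians(ang+side*90)
    c=np.array(C)+.046*np.array([np.cos(a),np.sin(a)]); t=c+L*np.array([np.cos(b),np.sin(b)]); return np.append(t,z)
E
python3 - <<'E'
from h import *
p=ringtcp(-17,-1,z=.14); print(p); plan(p,-17)
c,K,T=grab("wrist"); cv2.imwrite("pics/w8.png",c[:,:,::-1])
E
```

```text
[ 0.49980658 -0.38385135  0.14      ]
t 16.6 tcp [ 0.4638 -0.1467  0.1448] psi -16.8 j7 0.29
shift mm [-216.7  102.9    4.7] turn deg [-0.1   0.02  0.24]
```

View pics/w8.png

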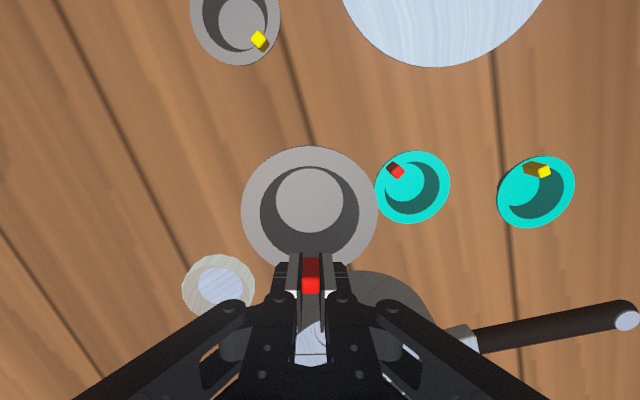

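The red cup is held by its tab and hangs level: flange from u=241 to 378, top at v=145. Check the axis offset from that, then travel.

```bash
python3 - <<'E'
from h import *
s=manip.state();M=R.from_quat(s["tcp_rot"]).as_matrix()
c,K,T=grab("wrist")
for uv in((309.5,145),(241,208),(378,208)): print(uv,(1000*M.T@(ray(K,T,*uv,.1546)-s["tcp_pos"])).round(1))
E
```

```text
(309.5, 145) [66.  -1.1 -9.6]
(241, 208) [ 33.1 -37.4  -9.6]
(378, 208) [33.2 35.1 -9.7]
```

Request:
move_arm --commands '[{"x":-30,"y":14,"z":0,"rx":0,"ry":0,"rz":0},{"x":-40,"y":19,"z":0,"rx":0,"ry":0,"rz":0},{"x":-40,"y":19,"z":0,"rx":0,"ry":0,"rz":0},{"x":-40,"y":19,"z":0,"rx":0,"ry":0,"rz":0},{"x":-40,"y":19,"z":0,"rx":0,"ry":0,"rz":0},{"x":-26,"y":13,"z":0,"rx":0,"ry":0,"rz":0},{"x":0,"y":0,"z":0,"rx":0,"ry":0,"rz":0},{"x":0,"y":0,"z":0,"rx":0,"ry":0,"rz":0}]'

```text
t: 17.45
tcp_pos: [0.4993, -0.3839, 0.1449]
tcp_rot: [0.804, 0.595, 0.0, -0.001]
contact_force: [0.2, 0.2, -1.4]
width: 0.0087
grip_force: 41.6
```

```bash
python3 - <<'E'
from h import *
plan(ringtcp(-17,-1),-17)
E
```

```text
t 17.4 tcp [ 0.4993 -0.3839  0.1449] psi -17.0 j7 0.6
shift mm [  0.    0.6 113.2] turn deg [-0.07 -0.06  0.02]
```

Request:
move_arm --commands '[{"x":0,"y":1.5,"z":20,"rx":0,"ry":0,"rz":0},{"x":0,"y":0,"z":25,"rx":0,"ry":0,"rz":0},{"x":0,"y":0,"z":20,"rx":0,"ry":0,"rz":0},{"x":0,"y":0,"z":15,"rx":0,"ry":0,"rz":0},{"x":0,"y":0,"z":7,"rx":0,"ry":0,"rz":0},{"x":0,"y":0,"z":0,"rx":0,"ry":0,"rz":0}]'

```text
t: 18.05
tcp_pos: [0.5013, -0.383, 0.0577]
tcp_rot: [0.803, 0.596, -0.0, -0.001]
contact_force: [0.2, -0.3, -0.8]
width: 0.0088
grip_force: 41.6
```

Request:
move_arm --commands '[{"x":0,"y":0,"z":6,"rx":0,"ry":0,"rz":0},{"x":0,"y":0,"z":6,"rx":0,"ry":0,"rz":0},{"x":0,"y":0,"z":5,"rx":0,"ry":0,"rz":0},{"x":0,"y":0,"z":4,"rx":0,"ry":0,"rz":0},{"x":0,"y":0,"z":0,"rx":0,"ry":0,"rz":0}]'

```text
t: 18.55
tcp_pos: [0.5011, -0.3838, 0.0368]
tcp_rot: [0.804, 0.595, -0.0, -0.001]
contact_force: [0.7, 0.7, -0.1]
width: 0.0083
grip_force: 41.6
```

```bash
python3 - <<'E'
from h import *
plan(ringtcp(-17,-1),-17)
c,K,T=grab("side"); cv2.imwrite("pics/s9.png",cv2.resize(c[200:350,210:400],(760,600))[:,:,::-1])
E
```

```text
t 18.6 tcp [ 0.5011 -0.3838  0.0368] psi -16.9 j7 0.66
shift mm [-0.4 -1.2  5.1] turn deg [-0.07 -0.03  0.05]
```

View pics/s9.png

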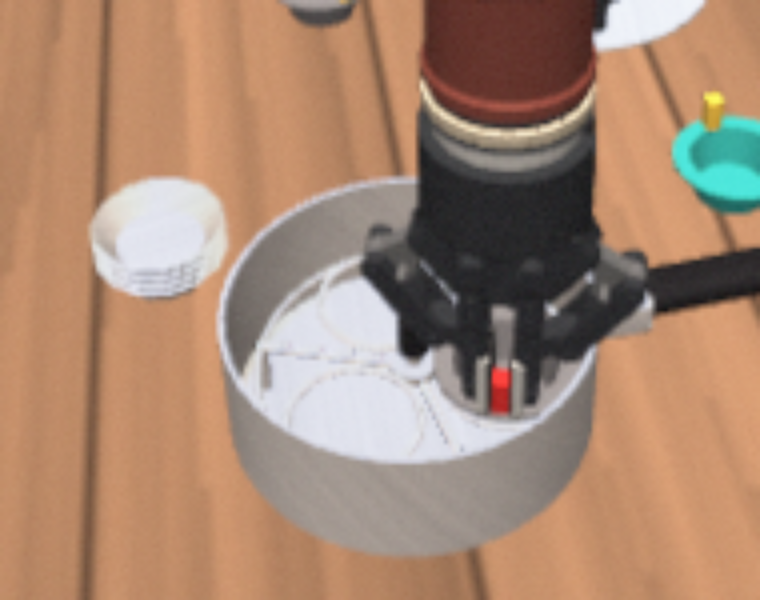

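The side crop shows the red tab at (500,390) over the right-hand ring with the cup entering it. Finish lowering.

Request:
move_arm --commands '[{"x":0,"y":0,"z":2,"rx":0,"ry":0,"rz":0},{"x":0,"y":0,"z":2,"rx":0,"ry":0,"rz":0},{"x":0,"y":0,"z":1,"rx":0,"ry":0,"rz":0},{"x":0,"y":0,"z":0,"rx":0,"ry":0,"rz":0}]'

```text
t: 19.0
tcp_pos: [0.5013, -0.3841, 0.0323]
tcp_rot: [0.804, 0.595, -0.0, -0.0]
contact_force: [0.1, 0.3, -0.5]
width: 0.009
grip_force: 41.6
```

Request:
move_arm --commands '[{"x":0,"y":0,"z":0.5,"rx":0,"ry":0,"rz":0},{"x":0,"y":0,"z":0,"rx":0,"ry":0,"rz":0}]'

```text
t: 19.2
tcp_pos: [0.5014, -0.3842, 0.032]
tcp_rot: [0.804, 0.595, -0.0, 0.0]
contact_force: [0.0, -0.0, -0.2]
width: 0.0084
grip_force: 41.6
```

Request:
move_arm --commands '[{"x":0,"y":0,"z":0,"rx":0,"ry":0,"rz":0},{"x":0,"y":0,"z":0,"rx":0,"ry":0,"rz":0},{"x":0,"y":0,"z":0,"rx":0,"ry":0,"rz":0},{"x":0,"y":0,"z":-15,"rx":0,"ry":0,"rz":0},{"x":0,"y":0,"z":-35,"rx":0,"ry":0,"rz":0},{"x":0,"y":0,"z":-40,"rx":0,"ry":0,"rz":0},{"x":0,"y":0,"z":-30,"rx":0,"ry":0,"rz":0},{"x":0,"y":0,"z":0,"rx":0,"ry":0,"rz":0}]' --grip 0.35

```text
t: 20.0
tcp_pos: [0.5039, -0.3872, 0.1587]
tcp_rot: [0.804, 0.595, 0.001, 0.006]
contact_force: [0.8, -0.7, 1.0]
width: 0.0298
grip_force: 0.0
```

```bash
python3 - <<'E'
from h import *
plan((.4631,-.0063,.14),29)
c,K,T=grab("side"); print(tabs(c,K,T,z=.0525))
E
```

```text
t 20.0 tcp [ 0.5039 -0.3872  0.1587] psi -17.0 j7 0.6
shift mm [ 352.5 -150.3   15.3] turn deg [  0.5    0.52 -45.96]
{'red': [([334.5, 225.2], 13, [0.5395, -0.1658]), ([335.0, 299.2], 46, [0.5007, -0.3837])], 'yellow': [([295.4, 192.7], 9, [0.4621, -0.016]), ([388.2, 224.2], 13, [0.6647, -0.1828])], 'blue': [([294.0, 173.0], 21, [0.4679, 0.083])]}
```

Request:
move_arm --commands '[{"x":44,"y":-18.8,"z":0,"rx":0,"ry":0,"rz":0},{"x":44,"y":-18.8,"z":0,"rx":0,"ry":0,"rz":0},{"x":44,"y":-18.8,"z":0,"rx":0,"ry":0,"rz":0},{"x":44,"y":-18.8,"z":0,"rx":0,"ry":0,"rz":0},{"x":44,"y":-18.8,"z":0,"rx":0,"ry":0,"rz":0},{"x":44,"y":-18.8,"z":0,"rx":0,"ry":0,"rz":0},{"x":44,"y":-18.8,"z":0,"rx":0,"ry":0,"rz":0},{"x":44,"y":-18.8,"z":0,"rx":0,"ry":0,"rz":0}]'

```text
t: 20.85
tcp_pos: [0.4589, -0.0016, 0.1515]
tcp_rot: [0.804, 0.595, -0.001, -0.001]
contact_force: [0.9, -0.0, 0.4]
width: 0.03
grip_force: 0.0
```

Request:
move_arm --commands '[{"x":0,"y":0,"z":5,"rx":0,"ry":0,"rz":-7.7},{"x":0,"y":0,"z":5,"rx":0,"ry":0,"rz":-7.7},{"x":0,"y":0,"z":5,"rx":0,"ry":0,"rz":-7.7},{"x":0,"y":0,"z":0,"rx":0,"ry":0,"rz":-7.7},{"x":0,"y":0,"z":0,"rx":0,"ry":0,"rz":-7.7},{"x":0,"y":0,"z":0,"rx":0,"ry":0,"rz":-7.5},{"x":0,"y":0,"z":0,"rx":0,"ry":0,"rz":0},{"x":0,"y":0,"z":0,"rx":0,"ry":0,"rz":0}]'

```text
t: 21.65
tcp_pos: [0.4596, -0.0037, 0.1366]
tcp_rot: [0.508, 0.861, -0.0, -0.001]
contact_force: [-0.4, -0.4, 0.2]
width: 0.0298
grip_force: 0.0
```

```bash
cat >> h.py <<'E'
def look(color,guess):
    c,K,T=grab("wrist"); tb=min((np.array(o[2]) for o in tabs(c,K,T,z=.040)[color]),key=lambda p:np.hypot(*(p-guess)))
    hsv=cv2.cvtColor(np.ascontiguousarray(c),cv2.COLOR_RGB2HSV); m=(hsv[:,:,1]<75).astype(np.uint8)
    cs,_=cv2.findContours(m,cv2.RETR_EXTERNAL,cv2.CHAIN_APPROX_NONE)
    print(color,"tab",tb.round(4))
    for q in cs:
        if cv2.contourArea(q)<2000: continue
        e=cv2.fitEllipse(cv2.convexHull(q)); p=ray(K,T,*e[0],.025)[:2]
        if np.hypot(*(p-tb))<.05: print("cup centre",p.round(4),np.round(e[1],1),"r",np.hypot(*(tb-p)).round(4),"tab dir",np.degrees(np.arctan2(*(tb-p)[::-1])).round(1))
E
python3 - <<'E'
from h import *
look("yellow",(.463,-.006)); plan((.4631,-.0063,.018),29)
E
```

```text
yellow tab [ 0.4641 -0.0097]
cup centre [0.4483 0.0195] [77.7 79.2] r 0.0332 tab dir -61.5
t 21.7 tcp [ 0.4597 -0.0036  0.1367] psi 28.9 j7 0.63
shift mm [ -4.    1.8 118.7] turn deg [-0.06 -0.03 -0.08]
```

Request:
move_arm --commands '[{"x":-4,"y":1.8,"z":20,"rx":0,"ry":0,"rz":0.4},{"x":0,"y":0,"z":30,"rx":0,"ry":0,"rz":0},{"x":0,"y":0,"z":30,"rx":0,"ry":0,"rz":0},{"x":0,"y":0,"z":20,"rx":0,"ry":0,"rz":0},{"x":0,"y":0,"z":11,"rx":0,"ry":0,"rz":0},{"x":0,"y":0,"z":5,"rx":0,"ry":0,"rz":0},{"x":0,"y":0,"z":2.5,"rx":0,"ry":0,"rz":0},{"x":0,"y":0,"z":0,"rx":0,"ry":0,"rz":0}]'

```text
t: 22.5
tcp_pos: [0.4642, -0.0062, 0.0189]
tcp_rot: [0.51, 0.86, 0.0, 0.0]
contact_force: [-0.8, 0.2, 0.4]
width: 0.0298
grip_force: 0.0
```

Request:
move_arm --commands '[{"x":0,"y":0,"z":0,"rx":0,"ry":0,"rz":0},{"x":0,"y":0,"z":0,"rx":0,"ry":0,"rz":0},{"x":0,"y":0,"z":0,"rx":0,"ry":0,"rz":0},{"x":0,"y":0,"z":0,"rx":0,"ry":0,"rz":0},{"x":0,"y":0,"z":0,"rx":0,"ry":0,"rz":0}]' --grip 0 --grip_force 40

```text
t: 23.0
tcp_pos: [0.4643, -0.0064, 0.0192]
tcp_rot: [0.51, 0.86, 0.0, 0.001]
contact_force: [0.4, 0.1, 6.4]
width: 0.0086
grip_force: 41.4
```

Request:
move_arm --commands '[{"x":0,"y":0,"z":-10,"rx":0,"ry":0,"rz":0},{"x":0,"y":0,"z":-25,"rx":0,"ry":0,"rz":0},{"x":0,"y":0,"z":-35,"rx":0,"ry":0,"rz":0},{"x":0,"y":0,"z":-35,"rx":0,"ry":0,"rz":0},{"x":0,"y":0,"z":-25,"rx":0,"ry":0,"rz":0},{"x":0,"y":0,"z":0,"rx":0,"ry":0,"rz":-6},{"x":0,"y":0,"z":0,"rx":0,"ry":0,"rz":-6},{"x":0,"y":0,"z":0,"rx":0,"ry":0,"rz":0}]'

```text
t: 23.8
tcp_pos: [0.4634, -0.0062, 0.1491]
tcp_rot: [0.417, 0.909, 0.0, 0.0]
contact_force: [-0.2, 0.2, 0.2]
width: 0.0083
grip_force: 40.6
```

Request:
move_arm --commands '[{"x":0,"y":0,"z":0,"rx":0,"ry":0,"rz":0},{"x":0,"y":0,"z":0,"rx":0,"ry":0,"rz":0}]'

```text
t: 24.0
tcp_pos: [0.4634, -0.0062, 0.1483]
tcp_rot: [0.418, 0.908, -0.0, -0.0]
contact_force: [-0.2, 0.4, -0.6]
width: 0.0083
grip_force: 40.7
```

```bash
cat >> h.py <<'E'
def heldcup(zc):
    "held cup's flange outline in tool axes; zc = height of the cup bottom"
    s=manip.state();M=R.from_quat(s["tcp_rot"]).as_matrix(); c,K,T=grab("wrist")
    e=proj(K,T,s["tcp_pos"]+M@np.array([.0295,0,0])+np.array([0,0,zc+.026-s["tcp_pos"][2]]))
    hsv=cv2.cvtColor(np.ascontiguousarray(c),cv2.COLOR_RGB2HSV); m=(hsv[:,:,1]<75).astype(np.uint8)
    f=lambda u,v:1000*M.T@(ray(K,T,u,v,zc+.026)-s["tcp_pos"])
    v=int(round(e[1]))-8; r=np.where(m[v,180:440]>0)[0]+180
    # walk outward from the cup until the mask has ended for 4 px
    def end(line,i,st):
        while line[i:i+6*st:st].any(): i+=st
        return i
    l=end(m[v],int(e[0])-50,-1)+.5; rr=end(m[v],int(e[0])+50,1)-.5; top=end(m[:,int(e[0])],int(e[1])-45,-1)+.5
    print("expected px",e.round(1),"edges",l,rr,top,"left",f(l,v).round(1),"right",f(rr,v).round(1),"front",f(e[0],top).round(1))
E
python3 - <<'E'
from h import *
z=manip.state()["tcp_pos"][2]; heldcup(z-.0185)
plan(ringtcp(223,1,z=.14),43)
E
```

```text
expected px [310.4 213.9] edges 241.5 376.5 146.5 left [ 34.  -36.9  -7.5] right [34.  35.4 -7.5] front [65.5 -0.  -7.5]
t 24.1 tcp [ 0.4635 -0.0062  0.1483] psi 40.6 j7 0.79
shift mm [-287.3 -262.4    8.4] turn deg [-0.03 -0.02 -2.41]
```

Request:
move_arm --commands '[{"x":-30,"y":-27.4,"z":0,"rx":0,"ry":0,"rz":-2.4},{"x":0,"y":0,"z":0,"rx":0,"ry":0,"rz":0}]'

```text
t: 24.25
tcp_pos: [0.462, -0.0526, 0.1485]
tcp_rot: [0.402, 0.916, -0.002, 0.001]
contact_force: [0.4, -0.6, -1.5]
width: 0.0085
grip_force: 40.7
```

```bash
python3 - <<'E'
from h import *
plan(ringtcp(223,1,z=.14),43)
E
```

```text
t 24.2 tcp [ 0.462  -0.0526  0.1485] psi 42.6 j7 0.91
shift mm [-244.8 -239.7    9.9] turn deg [-0.17  0.17 -0.42]
```

Request:
move_arm --commands '[{"x":-30,"y":-30,"z":0,"rx":0,"ry":0,"rz":-0.4},{"x":-35,"y":-35,"z":0,"rx":0,"ry":0,"rz":0},{"x":-35,"y":-35,"z":0,"rx":0,"ry":0,"rz":0},{"x":-35,"y":-35,"z":0,"rx":0,"ry":0,"rz":0},{"x":-35,"y":-34,"z":0,"rx":0,"ry":0,"rz":0},{"x":-35,"y":-34,"z":0,"rx":0,"ry":0,"rz":0},{"x":-35,"y":-34,"z":0,"rx":0,"ry":0,"rz":0},{"x":0,"y":0,"z":0,"rx":0,"ry":0,"rz":0}]'

```text
t: 25.05
tcp_pos: [0.4515, -0.394, 0.1483]
tcp_rot: [0.401, 0.916, -0.004, 0.001]
contact_force: [-0.8, -0.2, -0.4]
width: 0.0084
grip_force: 40.7
```

Request:
move_arm --commands '[{"x":0,"y":0,"z":0,"rx":0,"ry":0,"rz":0},{"x":0,"y":0,"z":0,"rx":0,"ry":0,"rz":0}]'

```text
t: 25.25
tcp_pos: [0.4555, -0.3823, 0.1479]
tcp_rot: [0.395, 0.919, 0.001, -0.001]
contact_force: [0.1, -0.4, -0.6]
width: 0.0088
grip_force: 40.6
```

```bash
python3 - <<'E'
from h import *
plan(ringtcp(223,1,z=.0347),43)
E
```

```text
t 25.2 tcp [ 0.4555 -0.3823  0.1479] psi 43.5 j7 1.52
shift mm [ -6.5 -12.1 113.2] turn deg [ 0.05 -0.11  0.52]
```

Request:
move_arm --commands '[{"x":-6.5,"y":-11.3,"z":0,"rx":0,"ry":0,"rz":0.5},{"x":0,"y":0,"z":20,"rx":0,"ry":0,"rz":0},{"x":0,"y":0,"z":25,"rx":0,"ry":0,"rz":0},{"x":0,"y":0,"z":20,"rx":0,"ry":0,"rz":0},{"x":0,"y":0,"z":0,"rx":0,"ry":0,"rz":0},{"x":0,"y":0,"z":0,"rx":0,"ry":0,"rz":0}]'

```text
t: 25.85
tcp_pos: [0.4517, -0.3965, 0.0838]
tcp_rot: [0.399, 0.917, -0.0, 0.0]
contact_force: [0.4, -0.3, -0.2]
width: 0.0087
grip_force: 40.7
```

```bash
python3 - <<'E'
from h import *
plan(ringtcp(223,1,z=.0347),43)
E
```

```text
t 25.9 tcp [ 0.4517 -0.3965  0.0838] psi 43.0 j7 1.55
shift mm [ 1.5  0.5 49.1] turn deg [-0.01  0.01 -0.01]
```

Request:
move_arm --commands '[{"x":1.4,"y":1.2,"z":10,"rx":0,"ry":0,"rz":0},{"x":0,"y":0,"z":13,"rx":0,"ry":0,"rz":0},{"x":0,"y":0,"z":10,"rx":0,"ry":0,"rz":0},{"x":0,"y":0,"z":7,"rx":0,"ry":0,"rz":0},{"x":0,"y":0,"z":5,"rx":0,"ry":0,"rz":0},{"x":0,"y":0,"z":0,"rx":0,"ry":0,"rz":0}]'

```text
t: 26.45
tcp_pos: [0.4509, -0.3944, 0.0375]
tcp_rot: [0.399, 0.917, 0.0, -0.001]
contact_force: [-0.0, -0.7, -0.5]
width: 0.0082
grip_force: 40.7
```

Request:
move_arm --commands '[{"x":0,"y":0,"z":2,"rx":0,"ry":0,"rz":0},{"x":0,"y":0,"z":1.5,"rx":0,"ry":0,"rz":0},{"x":0,"y":0,"z":0,"rx":0,"ry":0,"rz":0},{"x":0,"y":0,"z":0,"rx":0,"ry":0,"rz":0}]'

```text
t: 26.85
tcp_pos: [0.4515, -0.3948, 0.0352]
tcp_rot: [0.399, 0.917, -0.0, 0.0]
contact_force: [-0.8, -0.1, -1.0]
width: 0.0089
grip_force: 40.7
```

Request:
move_arm --commands '[{"x":0,"y":0,"z":0.5,"rx":0,"ry":0,"rz":0},{"x":0,"y":0,"z":0,"rx":0,"ry":0,"rz":0},{"x":0,"y":0,"z":0,"rx":0,"ry":0,"rz":0},{"x":0,"y":0,"z":-15,"rx":0,"ry":0,"rz":0},{"x":0,"y":0,"z":-35,"rx":0,"ry":0,"rz":0},{"x":0,"y":0,"z":-40,"rx":0,"ry":0,"rz":0},{"x":0,"y":0,"z":-30,"rx":0,"ry":0,"rz":0},{"x":0,"y":0,"z":0,"rx":0,"ry":0,"rz":0}]' --grip 0.35

```text
t: 27.65
tcp_pos: [0.454, -0.3974, 0.1609]
tcp_rot: [0.399, 0.917, -0.002, 0.006]
contact_force: [0.7, -0.3, -0.7]
width: 0.0301
grip_force: 0.0
```

Request:
move_arm --commands '[{"x":0,"y":0,"z":0,"rx":0,"ry":0,"rz":8.5},{"x":0,"y":0,"z":0,"rx":0,"ry":0,"rz":8.5},{"x":0,"y":0,"z":0,"rx":0,"ry":0,"rz":8.5},{"x":0,"y":0,"z":0,"rx":0,"ry":0,"rz":8.5},{"x":0,"y":0,"z":0,"rx":0,"ry":0,"rz":8.5},{"x":0,"y":0,"z":0,"rx":0,"ry":0,"rz":8.5},{"x":0,"y":0,"z":0,"rx":0,"ry":0,"rz":8.5},{"x":0,"y":0,"z":0,"rx":0,"ry":0,"rz":8.5}]'

```text
t: 28.45
tcp_pos: [0.4512, -0.3942, 0.1545]
tcp_rot: [0.845, 0.534, 0.0, -0.0]
contact_force: [1.1, -0.8, 0.1]
width: 0.0302
grip_force: 0.0
```

Request:
move_arm --commands '[{"x":0,"y":0,"z":0,"rx":0,"ry":0,"rz":8.5},{"x":0,"y":0,"z":0,"rx":0,"ry":0,"rz":8.5},{"x":0,"y":0,"z":0,"rx":0,"ry":0,"rz":8.5},{"x":0,"y":0,"z":0,"rx":0,"ry":0,"rz":8.5},{"x":0,"y":0,"z":0,"rx":0,"ry":0,"rz":8.5},{"x":0,"y":0,"z":0,"rx":0,"ry":0,"rz":8.5},{"x":0,"y":0,"z":0,"rx":0,"ry":0,"rz":8.5},{"x":0,"y":0,"z":0,"rx":0,"ry":0,"rz":6.5}]'

```text
t: 29.25
tcp_pos: [0.4514, -0.3941, 0.1544]
tcp_rot: [1.0, -0.012, -0.0, -0.0]
contact_force: [-0.0, 0.4, -0.9]
width: 0.03
grip_force: 0.0
```

```bash
python3 - <<'E'
from h import *
plan((.4706,.1103,.14),-91)
c,K,T=grab("side"); print(tabs(c,K,T,z=.0525))
E
```

```text
t 29.2 tcp [ 0.4514 -0.3941  0.1544] psi -91.3 j7 -0.36
shift mm [   7.6 -504.7   14.9] turn deg [-0.06  0.01 -0.32]
{'red': [([334.5, 222.9], 31, [0.5411, -0.1574]), ([335.0, 299.2], 47, [0.5006, -0.3838])], 'yellow': [([388.2, 224.2], 13, [0.6647, -0.1828]), ([310.2, 303.9], 21, [0.4526, -0.3876])], 'blue': []}
```

Request:
move_arm --commands '[{"x":0.6,"y":-40,"z":0,"rx":0,"ry":0,"rz":0},{"x":0.6,"y":-42,"z":0,"rx":0,"ry":0,"rz":0},{"x":0.6,"y":-42,"z":0,"rx":0,"ry":0,"rz":0},{"x":0.6,"y":-42,"z":0,"rx":0,"ry":0,"rz":0},{"x":0.6,"y":-42,"z":0,"rx":0,"ry":0,"rz":0},{"x":0.6,"y":-42,"z":0,"rx":0,"ry":0,"rz":0},{"x":0.6,"y":-42,"z":0,"rx":0,"ry":0,"rz":0},{"x":0.6,"y":-42,"z":0,"rx":0,"ry":0,"rz":0}]'

```text
t: 30.1
tcp_pos: [0.462, -0.0589, 0.1546]
tcp_rot: [1.0, -0.008, 0.0, -0.0]
contact_force: [0.6, 0.2, -0.4]
width: 0.0301
grip_force: 0.0
```

Request:
move_arm --commands '[{"x":0.6,"y":-42,"z":0,"rx":0,"ry":0,"rz":0},{"x":0.6,"y":-42,"z":0,"rx":0,"ry":0,"rz":0},{"x":0.6,"y":-42,"z":0,"rx":0,"ry":0,"rz":0},{"x":0.6,"y":-42,"z":0,"rx":0,"ry":0,"rz":0},{"x":0,"y":0,"z":0,"rx":0,"ry":0,"rz":0},{"x":0,"y":0,"z":0,"rx":0,"ry":0,"rz":0}]'

```text
t: 30.7
tcp_pos: [0.4673, 0.1081, 0.1543]
tcp_rot: [1.0, -0.007, -0.0, 0.0]
contact_force: [-0.1, -0.4, -0.4]
width: 0.0302
grip_force: 0.0
```

```bash
python3 - <<'E'
from h import *
look("blue",(.47,.11)); plan((.4706,.1103,.018),-91)
E
```

```text
blue tab [0.4706 0.1088]
cup centre [0.4629 0.1088] [ 91.2 111.8] r 0.0077 tab dir 0.1
cup centre [0.4419 0.1094] [66.2 70.5] r 0.0288 tab dir -1.2
t 30.8 tcp [0.4675 0.1065 0.1546] psi -91.0 j7 -1.17
shift mm [  3.1  -3.9 136.6] turn deg [0.03 0.   0.02]
```

Request:
move_arm --commands '[{"x":3.4,"y":-3.3,"z":25,"rx":0,"ry":0,"rz":0},{"x":0,"y":0,"z":35,"rx":0,"ry":0,"rz":0},{"x":0,"y":0,"z":35,"rx":0,"ry":0,"rz":0},{"x":0,"y":0,"z":22,"rx":0,"ry":0,"rz":0},{"x":0,"y":0,"z":11,"rx":0,"ry":0,"rz":0},{"x":0,"y":0,"z":5,"rx":0,"ry":0,"rz":0},{"x":0,"y":0,"z":2.5,"rx":0,"ry":0,"rz":0},{"x":0,"y":0,"z":0,"rx":0,"ry":0,"rz":0}]'

```text
t: 31.55
tcp_pos: [0.4718, 0.11, 0.0197]
tcp_rot: [1.0, -0.009, 0.001, -0.0]
contact_force: [-0.6, -0.8, 0.4]
width: 0.0298
grip_force: 0.0
```

Request:
move_arm --commands '[{"x":0,"y":0,"z":0,"rx":0,"ry":0,"rz":0},{"x":0,"y":0,"z":0,"rx":0,"ry":0,"rz":0},{"x":0,"y":0,"z":0,"rx":0,"ry":0,"rz":0},{"x":0,"y":0,"z":0,"rx":0,"ry":0,"rz":0},{"x":0,"y":0,"z":0,"rx":0,"ry":0,"rz":0}]' --grip 0 --grip_force 40

```text
t: 32.05
tcp_pos: [0.472, 0.1103, 0.0197]
tcp_rot: [1.0, -0.009, 0.001, -0.0]
contact_force: [1.0, -0.7, 6.5]
width: 0.0088
grip_force: 41.5
```

```bash
python3 - <<'E'
from h import *
plan(ringtcp(103,-1,L=.0295,z=.14),-77)
c,K,T=grab("top")
hsv=cv2.cvtColor(c,cv2.COLOR_RGB2HSV); print(ringtcp(103,-1))
E
```

```text
t 32.0 tcp [0.472  0.1103 0.0197] psi -91.0 j7 -0.94
shift mm [  18.4  400.6 -120.4] turn deg [-1.000e-02 -1.100e-01 -1.404e+01]
[ 0.48309104 -0.29049793  0.0317    ]
```

Request:
move_arm --commands '[{"x":0,"y":0,"z":-10,"rx":0,"ry":0,"rz":0},{"x":0,"y":0,"z":-25,"rx":0,"ry":0,"rz":0},{"x":0,"y":0,"z":-35,"rx":0,"ry":0,"rz":0},{"x":0,"y":0,"z":-35,"rx":0,"ry":0,"rz":0},{"x":0,"y":0,"z":-25,"rx":0,"ry":0,"rz":0},{"x":0,"y":0,"z":0,"rx":0,"ry":0,"rz":-7},{"x":0,"y":0,"z":0,"rx":0,"ry":0,"rz":-7},{"x":0,"y":0,"z":0,"rx":0,"ry":0,"rz":0}]'

```text
t: 32.9
tcp_pos: [0.4707, 0.1105, 0.1495]
tcp_rot: [0.994, 0.113, -0.0, -0.0]
contact_force: [0.2, 0.7, -1.3]
width: 0.0089
grip_force: 40.8
```

```bash
python3 - <<'E'
from h import *
plan(ringtcp(103,-1,L=.030,z=.14),-77)
E
```

```text
t 32.9 tcp [0.4707 0.1105 0.1495] psi -77.0 j7 -0.98
shift mm [-77.6 393.6   9.1] turn deg [-0.05  0.   -0.04]
```

Request:
move_arm --commands '[{"x":-6,"y":30,"z":0,"rx":0,"ry":0,"rz":0},{"x":-8,"y":40,"z":0,"rx":0,"ry":0,"rz":0},{"x":-8,"y":40,"z":0,"rx":0,"ry":0,"rz":0},{"x":-8,"y":40,"z":0,"rx":0,"ry":0,"rz":0},{"x":-8,"y":40,"z":0,"rx":0,"ry":0,"rz":0},{"x":-8,"y":40,"z":0,"rx":0,"ry":0,"rz":0},{"x":-8,"y":40,"z":0,"rx":0,"ry":0,"rz":0},{"x":-8,"y":40,"z":0,"rx":0,"ry":0,"rz":0}]'

```text
t: 33.7
tcp_pos: [0.4797, -0.207, 0.1488]
tcp_rot: [0.994, 0.111, -0.001, -0.0]
contact_force: [0.8, -0.2, -0.9]
width: 0.0086
grip_force: 40.8
```

Request:
move_arm --commands '[{"x":-8,"y":43,"z":0,"rx":0,"ry":0,"rz":0},{"x":-7,"y":40,"z":0,"rx":0,"ry":0,"rz":0},{"x":0,"y":0,"z":0,"rx":0,"ry":0,"rz":0},{"x":0,"y":0,"z":0,"rx":0,"ry":0,"rz":0}]'

```text
t: 34.1
tcp_pos: [0.4833, -0.2906, 0.1486]
tcp_rot: [0.994, 0.111, -0.001, -0.0]
contact_force: [0.3, 0.7, 0.2]
width: 0.0085
grip_force: 40.8
```

```bash
python3 - <<'E'
from h import *
plan(ringtcp(103,-1,L=.030,z=.0352),-77)
E
```

```text
t 34.1 tcp [ 0.4833 -0.2906  0.1486] psi -77.3 j7 -0.3
shift mm [  0.3  -0.  113.4] turn deg [-0.05  0.08 -0.31]
```

Request:
move_arm --commands '[{"x":0.3,"y":0,"z":20,"rx":0,"ry":0,"rz":-0.3},{"x":0,"y":0,"z":25,"rx":0,"ry":0,"rz":0},{"x":0,"y":0,"z":20,"rx":0,"ry":0,"rz":0},{"x":0,"y":0,"z":15,"rx":0,"ry":0,"rz":0},{"x":0,"y":0,"z":10,"rx":0,"ry":0,"rz":0},{"x":0,"y":0,"z":0,"rx":0,"ry":0,"rz":0}]'

```text
t: 34.7
tcp_pos: [0.4842, -0.2884, 0.0578]
tcp_rot: [0.993, 0.116, -0.001, -0.001]
contact_force: [-0.8, -0.5, -0.5]
width: 0.0088
grip_force: 40.8
```

Request:
move_arm --commands '[{"x":0,"y":0,"z":6,"rx":0,"ry":0,"rz":0},{"x":0,"y":0,"z":6,"rx":0,"ry":0,"rz":0},{"x":0,"y":0,"z":5,"rx":0,"ry":0,"rz":0},{"x":0,"y":0,"z":3,"rx":0,"ry":0,"rz":0},{"x":0,"y":0,"z":2,"rx":0,"ry":0,"rz":0},{"x":0,"y":0,"z":1,"rx":0,"ry":0,"rz":0},{"x":0,"y":0,"z":0,"rx":0,"ry":0,"rz":0},{"x":0,"y":0,"z":0,"rx":0,"ry":0,"rz":0}]'

```text
t: 35.5
tcp_pos: [0.4846, -0.29, 0.0362]
tcp_rot: [0.993, 0.115, 0.0, 0.0]
contact_force: [-0.6, -0.4, -0.5]
width: 0.0085
grip_force: 40.8
```

Request:
move_arm --commands '[{"x":0,"y":0,"z":1,"rx":0,"ry":0,"rz":0},{"x":0,"y":0,"z":0.5,"rx":0,"ry":0,"rz":0},{"x":0,"y":0,"z":0,"rx":0,"ry":0,"rz":0}]'

```text
t: 35.8
tcp_pos: [0.4848, -0.29, 0.0349]
tcp_rot: [0.993, 0.115, 0.0, 0.0]
contact_force: [0.5, -0.2, 1.4]
width: 0.0087
grip_force: 41.2
```

Request:
move_arm --commands '[{"x":0,"y":0,"z":0,"rx":0,"ry":0,"rz":0},{"x":0,"y":0,"z":0,"rx":0,"ry":0,"rz":0},{"x":0,"y":0,"z":0,"rx":0,"ry":0,"rz":0},{"x":0,"y":0,"z":-15,"rx":0,"ry":0,"rz":0},{"x":0,"y":0,"z":-35,"rx":0,"ry":0,"rz":0},{"x":0,"y":0,"z":-40,"rx":0,"ry":0,"rz":0},{"x":0,"y":0,"z":-30,"rx":0,"ry":0,"rz":0}]' --grip 0.35

```text
t: 36.5
tcp_pos: [0.4847, -0.2908, 0.1577]
tcp_rot: [0.993, 0.115, 0.001, 0.001]
contact_force: [0.5, 0.5, 0.5]
width: 0.0297
grip_force: 0.0
```

```bash
python3 - <<'E'
from h import *
plan((.6302,.0262,.16),-77)
c,K,T=grab("side"); print(tabs(c,K,T,z=.0525,smin=100))
t=np.load("top0.npz");k=(t["c"][130:155,305:335].max(2)<80).astype(np.uint8);m=cv2.moments(k,True);p=(305+m["m10"]/m["m00"],130+m["m01"]/m["m00"]);print("lid knob",p,ray(t["K"],t["T"],*p,.05))
s=np.load("side0.npz");k=(s["c"][170:192,340:370].max(2)<80).astype(np.uint8);m=cv2.moments(k,True);q=(340+m["m10"]/m["m00"],170+m["m01"]/m["m00"]);print(q,tri(t["K"],t["T"],p,s["K"],s["T"],q))
cv2.imwrite("pics/s10.png",cv2.resize(c[220:340,240:380],(700,600),interpolation=cv2.INTER_CUBIC)[:,:,::-1])
E
```

```text
t 36.5 tcp [ 0.4847 -0.2908  0.1577] psi -76.8 j7 -0.3
shift mm [ 214.1 -275.4   -2.7] turn deg [ 0.14 -0.08  0.21]
{'red': [([334.5, 222.9], 31, [0.5411, -0.1574]), ([335.0, 299.2], 46, [0.5007, -0.3837])], 'yellow': [([388.0, 224.1], 14, [0.6645, -0.1824]), ([310.2, 303.9], 21, [0.4526, -0.3876])], 'blue': [([318.9, 265.1], 48, [0.4839, -0.2897])]}
lid knob (317.56435643564356, 141.97029702970298) [0.63053544 0.0267076  0.05      ]
(354.125, 179.97727272727272) [0.63090755 0.02684756 0.04697821]
```

View pics/s10.png

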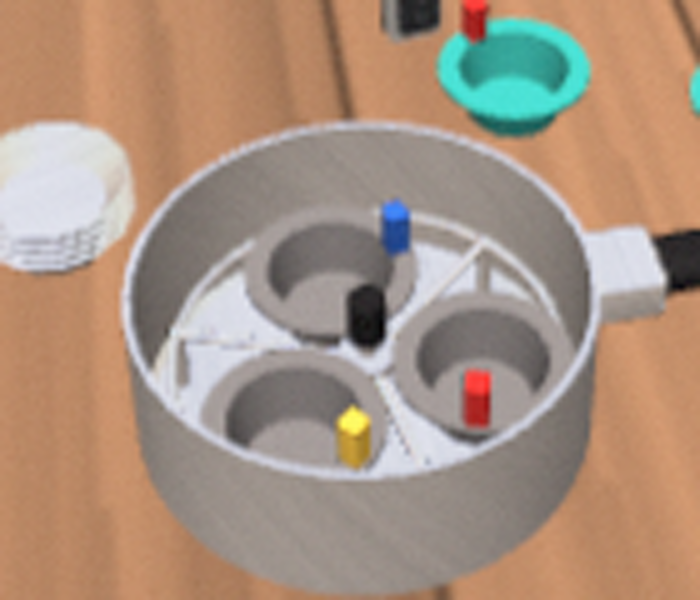

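All three cups hang in their rings: tabs at blue (396,228), red (478,398) and yellow (353,437), flanges level below the rim. Now the lid.

Request:
move_arm --commands '[{"x":26.8,"y":-34.4,"z":0,"rx":0,"ry":0,"rz":0},{"x":26.8,"y":-34.4,"z":0,"rx":0,"ry":0,"rz":0},{"x":26.8,"y":-34.4,"z":0,"rx":0,"ry":0,"rz":0},{"x":26.8,"y":-34.4,"z":0,"rx":0,"ry":0,"rz":0},{"x":26.8,"y":-34.4,"z":0,"rx":0,"ry":0,"rz":0},{"x":26.8,"y":-34.4,"z":0,"rx":0,"ry":0,"rz":0},{"x":26.8,"y":-34.4,"z":0,"rx":0,"ry":0,"rz":0},{"x":26.8,"y":-34.4,"z":0,"rx":0,"ry":0,"rz":0}]' --grip 0.7

```text
t: 37.35
tcp_pos: [0.6307, 0.0289, 0.1554]
tcp_rot: [0.993, 0.115, 0.0, 0.0]
contact_force: [0.5, -0.5, 0.3]
width: 0.0603
grip_force: 0.0
```

Request:
move_arm --commands '[{"x":0,"y":0,"z":0,"rx":0,"ry":0,"rz":0},{"x":0,"y":0,"z":0,"rx":0,"ry":0,"rz":0}]'

```text
t: 37.55
tcp_pos: [0.6302, 0.0285, 0.1546]
tcp_rot: [0.993, 0.117, -0.0, 0.0]
contact_force: [-0.6, -0.4, 0.2]
width: 0.0595
grip_force: 0.0
```

```bash
python3 - <<'E'
from h import *
plan((.6307,.0267,.022),-77)
c,K,T=grab("wrist"); k=(c.max(2)<60).astype(np.uint8); n,l,st,ce=cv2.connectedComponentsWithStats(k)
print("expect",proj(K,T,(.6307,.0267,.05)),[(ce[i].round(1).tolist(),int(st[i,4])) for i in range(1,n) if 100<st[i,4]<8000])
c,K,T=grab("side")
hsv=cv2.cvtColor(c,cv2.COLOR_RGB2HSV); m=((hsv[:,:,1]<75)).astype(np.uint8)
t=np.linspace(0,2*np.pi,361); p=np.array([proj(K,T,(.4635+.093*np.cos(x),-.3405+.093*np.sin(x),.075)) for x in t]); print("pan expected u",p[:,0].min(),p[:,0].max(),"top v",p[:,1].min())
cs,_=cv2.findContours(m,cv2.RETR_EXTERNAL,cv2.CHAIN_APPROX_NONE)
q=[x for x in cs if cv2.pointPolygonTest(x,(313.,310.),False)>0][0][:,0].astype(float)
sel=((q[:,1]<285)&(q[:,0]<355))|((q[:,0]<275)&(q[:,1]<292)); P=np.array([ray(K,T,u,v,.075) for u,v in q[sel]]); print(len(P),circ(P,.0932))
E
```

```text
t 37.5 tcp [0.6302 0.0285 0.1546] psi -76.6 j7 -0.88
shift mm [1.000e-01 1.800e+00 1.326e+02] turn deg [0.03 0.02 0.44]
expect [312.82946421 200.75179475] [([634.0, 313.1], 260), ([604.2, 367.1], 642)]
pan expected u 264.4319286772664 360.34468792843995 top v 244.25239295644644
115 (array([ 0.4627, -0.3395]), np.float64(0.0006))
```

Request:
move_arm --commands '[{"x":0,"y":1.8,"z":25,"rx":0,"ry":0,"rz":0},{"x":0,"y":0,"z":35,"rx":0,"ry":0,"rz":0},{"x":0,"y":0,"z":30,"rx":0,"ry":0,"rz":0},{"x":0,"y":0,"z":22,"rx":0,"ry":0,"rz":0},{"x":0,"y":0,"z":12,"rx":0,"ry":0,"rz":0},{"x":0,"y":0,"z":5,"rx":0,"ry":0,"rz":0},{"x":0,"y":0,"z":0,"rx":0,"ry":0,"rz":0}]'

```text
t: 38.35
tcp_pos: [0.6306, 0.0243, 0.0258]
tcp_rot: [0.993, 0.115, 0.0, 0.0]
contact_force: [-0.3, 0.8, 0.6]
width: 0.0596
grip_force: 0.0
```

Request:
move_arm --commands '[{"x":0,"y":0,"z":2,"rx":0,"ry":0,"rz":0},{"x":0,"y":0,"z":0,"rx":0,"ry":0,"rz":0}]'

```text
t: 38.55
tcp_pos: [0.6312, 0.0252, 0.0245]
tcp_rot: [0.993, 0.115, 0.001, 0.0]
contact_force: [-0.2, -0.9, 0.4]
width: 0.0596
grip_force: 0.0
```

Request:
move_arm --commands '[{"x":0,"y":0,"z":0,"rx":0,"ry":0,"rz":0},{"x":0,"y":0,"z":0,"rx":0,"ry":0,"rz":0},{"x":0,"y":0,"z":0,"rx":0,"ry":0,"rz":0},{"x":0,"y":0,"z":0,"rx":0,"ry":0,"rz":0},{"x":0,"y":0,"z":0,"rx":0,"ry":0,"rz":0}]' --grip 0 --grip_force 50

```text
t: 39.05
tcp_pos: [0.6309, 0.0251, 0.0242]
tcp_rot: [0.993, 0.115, 0.0, 0.0]
contact_force: [-0.9, 0.3, 5.7]
width: 0.026
grip_force: 49.3
```

Request:
move_arm --commands '[{"x":0,"y":0,"z":-10,"rx":0,"ry":0,"rz":0},{"x":0,"y":0,"z":-25,"rx":0,"ry":0,"rz":0},{"x":0,"y":0,"z":-35,"rx":0,"ry":0,"rz":0},{"x":0,"y":0,"z":-35,"rx":0,"ry":0,"rz":0},{"x":0,"y":0,"z":-35,"rx":0,"ry":0,"rz":0},{"x":0,"y":0,"z":0,"rx":0,"ry":0,"rz":0},{"x":0,"y":0,"z":0,"rx":0,"ry":0,"rz":0}]'

```text
t: 39.75
tcp_pos: [0.6297, 0.026, 0.1627]
tcp_rot: [0.993, 0.115, -0.001, -0.001]
contact_force: [-0.1, 0.5, -5.2]
width: 0.0262
grip_force: 49.8
```

```bash
python3 - <<'E'
from h import *
plan((.4630,-.340,.16),-77)
E
```

```text
t 39.8 tcp [0.6297 0.026  0.1627] psi -76.7 j7 -0.89
shift mm [-246.2  318.     2.6] turn deg [-0.07  0.08  0.26]
```

Request:
move_arm --commands '[{"x":-18,"y":23,"z":0,"rx":0,"ry":0,"rz":0},{"x":-25,"y":32,"z":0,"rx":0,"ry":0,"rz":0},{"x":-25,"y":32,"z":0,"rx":0,"ry":0,"rz":0},{"x":-25,"y":32,"z":0,"rx":0,"ry":0,"rz":0},{"x":-25,"y":32,"z":0,"rx":0,"ry":0,"rz":0},{"x":-25,"y":32,"z":0,"rx":0,"ry":0,"rz":0},{"x":-25,"y":32,"z":0,"rx":0,"ry":0,"rz":0},{"x":-25,"y":33,"z":0,"rx":0,"ry":0,"rz":0}]'

```text
t: 40.55
tcp_pos: [0.4973, -0.2596, 0.1606]
tcp_rot: [0.993, 0.116, -0.002, -0.002]
contact_force: [0.7, -0.4, -4.9]
width: 0.0264
grip_force: 49.9
```

Request:
move_arm --commands '[{"x":-25,"y":33,"z":0,"rx":0,"ry":0,"rz":0},{"x":-28,"y":37,"z":0,"rx":0,"ry":0,"rz":0},{"x":0,"y":0,"z":0,"rx":0,"ry":0,"rz":0},{"x":0,"y":0,"z":0,"rx":0,"ry":0,"rz":0},{"x":0,"y":0,"z":0,"rx":0,"ry":0,"rz":0}]'

```text
t: 41.05
tcp_pos: [0.464, -0.338, 0.1613]
tcp_rot: [0.993, 0.116, -0.001, -0.002]
contact_force: [0.3, 0.6, -4.4]
width: 0.0259
grip_force: 50.1
```

```bash
python3 - <<'E'
from h import *
plan((.4630,-.340,.0935),-77)
c,K,T=grab("side"); cv2.imwrite("pics/s11.png",cv2.resize(c[190:350,210:400],(712,600),interpolation=cv2.INTER_CUBIC)[:,:,::-1])
E
```

```text
t 41.0 tcp [ 0.464  -0.338   0.1613] psi -76.7 j7 -0.22
shift mm [-1.3  2.1 67.7] turn deg [-0.28  0.1   0.35]
```

View pics/s11.png

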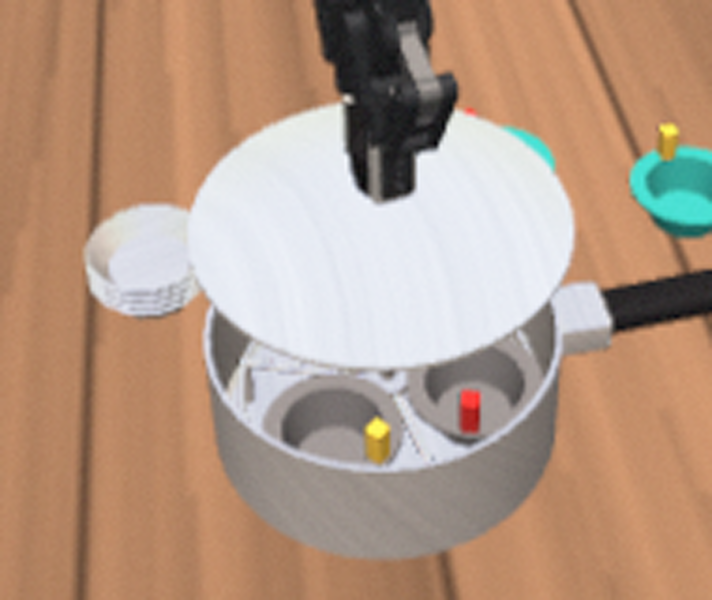

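The lid is level over the pan (centred near (381,235) in the crop, pan below). Lower it.

Request:
move_arm --commands '[{"x":-1.3,"y":2,"z":10,"rx":0,"ry":0,"rz":0},{"x":0,"y":0,"z":20,"rx":0,"ry":0,"rz":0},{"x":0,"y":0,"z":18,"rx":0,"ry":0,"rz":0},{"x":0,"y":0,"z":8,"rx":0,"ry":0,"rz":0},{"x":0,"y":0,"z":4,"rx":0,"ry":0,"rz":0},{"x":0,"y":0,"z":3,"rx":0,"ry":0,"rz":0},{"x":0,"y":0,"z":0,"rx":0,"ry":0,"rz":0},{"x":0,"y":0,"z":0,"rx":0,"ry":0,"rz":0}]'

```text
t: 41.9
tcp_pos: [0.4635, -0.3432, 0.1011]
tcp_rot: [0.993, 0.115, 0.0, 0.001]
contact_force: [0.3, -0.1, -4.8]
width: 0.0263
grip_force: 50.1
```

```bash
python3 - <<'E'
from h import *
plan((.4630,-.340,.0932),-77); print(manip.state()["contact_force"])
E
```

```text
t 41.9 tcp [ 0.4635 -0.3432  0.1011] psi -76.7 j7 -0.15
shift mm [ 0.2 -3.3  7.9] turn deg [ 0.07 -0.04  0.26]
[ 0.25672338 -0.0899784  -4.80198484]
```

Request:
move_arm --commands '[{"x":0.2,"y":-3,"z":0,"rx":0,"ry":0,"rz":0},{"x":0,"y":0,"z":3,"rx":0,"ry":0,"rz":0},{"x":0,"y":0,"z":2,"rx":0,"ry":0,"rz":0},{"x":0,"y":0,"z":2,"rx":0,"ry":0,"rz":0},{"x":0,"y":0,"z":0,"rx":0,"ry":0,"rz":0},{"x":0,"y":0,"z":0,"rx":0,"ry":0,"rz":0}]'

```text
t: 42.5
tcp_pos: [0.4627, -0.3399, 0.0934]
tcp_rot: [0.993, 0.115, -0.0, 0.0]
contact_force: [0.4, 0.1, -4.8]
width: 0.0259
grip_force: 50.2
```

Request:
move_arm --commands '[{"x":0,"y":0,"z":0.5,"rx":0,"ry":0,"rz":0},{"x":0,"y":0,"z":0.5,"rx":0,"ry":0,"rz":0},{"x":0,"y":0,"z":0,"rx":0,"ry":0,"rz":0}]'

```text
t: 42.8
tcp_pos: [0.4627, -0.3399, 0.0931]
tcp_rot: [0.993, 0.115, 0.0, -0.0]
contact_force: [-1.0, 1.6, 2.0]
width: 0.0261
grip_force: 50.7
```

Contact came at exactly the seated height. Release and retreat.

Request:
move_arm --commands '[{"x":0,"y":0,"z":0,"rx":0,"ry":0,"rz":0},{"x":0,"y":0,"z":0,"rx":0,"ry":0,"rz":0},{"x":0,"y":0,"z":0,"rx":0,"ry":0,"rz":0},{"x":0,"y":0,"z":0,"rx":0,"ry":0,"rz":0},{"x":0,"y":0,"z":-15,"rx":0,"ry":0,"rz":0},{"x":0,"y":0,"z":-30,"rx":0,"ry":0,"rz":0},{"x":0,"y":0,"z":-30,"rx":0,"ry":0,"rz":0},{"x":0,"y":0,"z":-20,"rx":0,"ry":0,"rz":0}]' --grip 0.7

```text
t: 43.6
tcp_pos: [0.4631, -0.3411, 0.1908]
tcp_rot: [0.993, 0.115, 0.001, 0.002]
contact_force: [-0.2, 0.2, 0.4]
width: 0.0598
grip_force: 0.0
```

Request:
move_arm --commands '[{"x":0,"y":-35,"z":0,"rx":0,"ry":0,"rz":0},{"x":0,"y":-40,"z":0,"rx":0,"ry":0,"rz":0},{"x":0,"y":-40,"z":0,"rx":0,"ry":0,"rz":0},{"x":0,"y":-40,"z":0,"rx":0,"ry":0,"rz":0},{"x":0,"y":-40,"z":0,"rx":0,"ry":0,"rz":0},{"x":0,"y":0,"z":0,"rx":0,"ry":0,"rz":0},{"x":0,"y":0,"z":0,"rx":0,"ry":0,"rz":0}]'

```text
t: 44.3
tcp_pos: [0.4185, -0.1494, 0.1884]
tcp_rot: [0.993, 0.117, 0.001, 0.0]
contact_force: [-0.3, -1.6, 0.3]
width: 0.0596
grip_force: 0.0
```

```bash
python3 - <<'E'
from h import *
c,K,T=grab("side"); big=cv2.resize(c[190:350,210:400],(712,600),interpolation=cv2.INTER_CUBIC); f=712/190
t=np.linspace(0,2*np.pi,200)
p=np.array([proj(K,T,(.463+.095*np.cos(x),-.34+.095*np.sin(x),.076)) for x in t]); cv2.polylines(big,[((p-[210,190])*f).astype(int).reshape(-1,1,2)],True,(255,0,0),1)
cv2.imwrite("pics/s12.png",big[:,:,::-1])
E
```

```text
(no output)
```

View pics/s12.png

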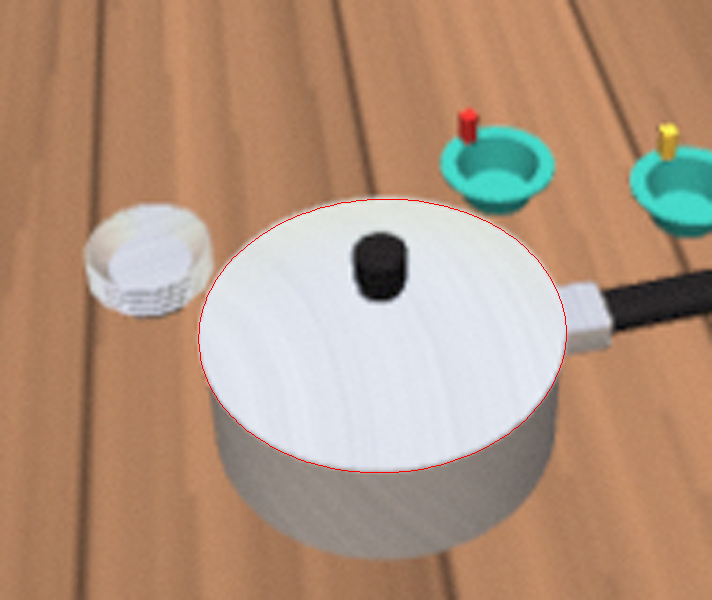

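The lid's rim matches the seated, level outline, so I'm handing in.

```bash
python3 -c "
from workcell import manip; print(manip.job_done())"
```

```text
the job is handed in; nothing more can be done
None
```

I put the rack in the pan, hung the three grey cups in its rings, seated the lid level and handed the job in at about 44 s of the 134 s allowed; the hand-in returned no verdict.

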